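# Pack the lantern's batteries and the torch away before the rain

### The job

Rain is coming and the roof leaks: put all the loose battery packs into the steel food box, seat its lid fully on it, and then snap the four lid clips right down in opposite-corner order, so that the first two down are diagonal partners while the other two still stand up. Put the torch into the drawer and slide the drawer fully shut, before or after. Leave the lantern, the bowl and the cup where they stand.

Things in the scene. Friction and masses are not known exactly. Their poses are not given: they have to be found in the camera images.
- box: Fixed open stainless food box, outer 200 (its x) x 150 (its y) x 75 high, wall and floor 4 thick. Origin: centre of its underside, on the shelf; z up. A clip is hinged near each corner, on the long (+y, -y) sides; standing clips lean outward, clear of the mouth. A clip cannot go flat unless the lid is seated.
- box_mouth (a point): Centre of the box's mouth, level with its rim, 75 above the underside; axes as the box.
- box_floor (a point): Centre of the box's inner floor; axes as the box. Inside is 192 x 142, 71 deep.
- lid: Loose steel lid, 220 g, origin at the centre of its underside. Lip 184 (x) x 134 (y) x 8 deep that drops into the mouth with 4 play each side; above it a plate 198 x 148 x 5 that rests on the rim; on top a black bar handle 70 (along x) x 16 (across y) x 32 high. Starts flat on the cabinet. Fits either way round, x along the box's x.
- lid_seat (a point): Centre of the lid plate's underside, 8 above the lid's origin; coincides with point box_mouth when the lid is seated.
- lid_handle (a point): Centre of the top face of the lid's bar handle, 45 above the lid's origin.
- cab: Fixed low wooden cabinet, 180 deep (x) x 220 wide (y) x 75 high, origin at the centre of its underside; its front is at x = -90 in its frame and faces roughly the robot. One drawer.
- drawer (a joint): Drawer travel, m: 0 shut, 0.125 fully out; slides out along the cabinet's -x. Friction about 1.5 N; stays where it is left.
- drawer_floor (a point): Centre of the drawer's inner floor (moves with the drawer), 18 above the shelf; axes as the cabinet. Inside 153 (x) x 178 (y), walls 36 high above the floor. Front panel's inside at x = -76, outer face at x = -94.5, panel top 64 above the shelf. The part behind the cabinet's front stays under the cabinet's top.
- drawer_handle (a point): Middle of the drawer's steel bar handle, a round bar 90 long along y, 35 in front of the panel, 40 above the shelf. Pushing on it or on the panel shuts the drawer.
- torch: Grey plastic torch, 120 g, lying along its x, lens at +x: length 115 (from x = -50 to +65), square-sided grip 28 wide between x = -32 and +32, head and tail 34 wide and 34 high. Origin: on the underside below the middle of the grip.
- pack0: Battery pack of the lantern, grey plastic block with a card band and two brass contacts on top, 28 (x) x 44 (y) x 38 high, 90 g, origin at the centre of its underside. Two to four of the packs are present.
- pack1: Battery pack of the lantern, grey plastic block with a card band and two brass contacts on top, 28 (x) x 44 (y) x 38 high, 90 g, origin at the centre of its underside. Two to four of the packs are present.
- pack2: Battery pack of the lantern, grey plastic block with a card band and two brass contacts on top, 28 (x) x 44 (y) x 38 high, 90 g, origin at the centre of its underside. Two to four of the packs are present.
- pack3: Battery pack of the lantern, grey plastic block with a card band and two brass contacts on top, 28 (x) x 44 (y) x 38 high, 90 g, origin at the centre of its underside. Two to four of the packs are present.
- clip0 (a joint): Angle, rad, of the clip at the box's (+x, +y) corner: 0 flat over the lid, 1.57 upright, 2.3 leaning fully outward. Aluminium plate 26 wide, 38 long, 4 thick; hinge pin along box x through (60, 82, 83) mm in the box's frame; points to the box's middle (along y) when down, 1 above the seated lid. Stiff (0.05 N m), stays where left. Diagonal partner: clip2.
- clip1 (a joint): Angle, rad, of the clip at the box's (+x, -y) corner: 0 flat over the lid, 1.57 upright, 2.3 leaning fully outward. Aluminium plate 26 wide, 38 long, 4 thick; hinge pin along box x through (60, -82, 83) mm in the box's frame; points to the box's middle (along y) when down, 1 above the seated lid. Stiff (0.05 N m), stays where left. Diagonal partner: clip3.
- clip2 (a joint): Angle, rad, of the clip at the box's (-x, -y) corner: 0 flat over the lid, 1.57 upright, 2.3 leaning fully outward. Aluminium plate 26 wide, 38 long, 4 thick; hinge pin along box x through (-60, -82, 83) mm in the box's frame; points to the box's middle (along y) when down, 1 above the seated lid. Stiff (0.05 N m), stays where left. Diagonal partner: clip0.
- clip3 (a joint): Angle, rad, of the clip at the box's (-x, +y) corner: 0 flat over the lid, 1.57 upright, 2.3 leaning fully outward. Aluminium plate 26 wide, 38 long, 4 thick; hinge pin along box x through (-60, 82, 83) mm in the box's frame; points to the box's middle (along y) when down, 1 above the seated lid. Stiff (0.05 N m), stays where left. Diagonal partner: clip1.
- lantern: Yellow solar lantern, 110 across, 165 high with its wire handle; bystander, origin at the centre of its underside. Leave it alone.
- bowl: Aluminium bowl, 104 across, 45 high; bystander, origin at the centre of its underside. Leave it alone.
- cup: White ceramic cup with a chipped rim, 76 across, 75 high; bystander, origin at the centre of its underside. Leave it alone.
Things that resemble listed ones, but are neither listed nor needed, are in the scene too. What is meant by the torch is not purple, and is the smaller of those in its own colour.

How it is judged:
By the outcome, as a careful person would: the job done as asked, in the order asked, and still so for the second after the job is handed in, with the robot touching nothing.
Of pack0, pack1, pack2, pack3 only 2 to 4 are there at a start; the rules pass over those that are not, and their reading is None.
At some moment in a run one of pack0, pack1, pack2, pack3, torch may be knocked a few centimetres aside while the robot is not near it.
It also fails if it takes over 210 s, if anything falls off the work surface, if the arm or the gripper's body presses on something with over 40 N, if the wrist force passes 120 N, or if a joint passes its speed limit or range.

### The arm

A 6-joint arm with a two-finger parallel gripper is mounted at the origin on the work surface. World frame = base frame: x ahead of the robot, y to its left, z up, the work surface at z = 0. Lengths are in m, angles in rad, forces in N, time in s.
With the tool pointing down it reaches from about 0.25 to 0.775 m from the base axis. Payload 8.9 kg.
Tool frame: the origin (TCP) lies on the centre line of the jaws, within the pads' length; the fingertips stand 25 mm ahead of it and the grasp point (between the pads) lies 6 mm ahead of it; z points along the fingers, y is the line along which they close (so a half turn about z gives the same grasp; the last joint's range is limited). The gripper opens to 85 mm and grips with 20 to 120 N. Pads are 22 mm wide; open, the fingers measure 114 mm over their backs; the gripper's body (76 mm by 85 mm) begins 54 mm behind the grasp point. The pads swing forward as they close: fully open they stand 13 mm farther back than shut.
Start: joints at [1.161, 0.291, -0.153, 1.127, 0, 1.431], TCP at [0.14, 0.506, 0.227] pointing down, gripper open.
Joint ranges: [-2.52, 2.52], [-0.91, 1.74], [-1.3, 1.37], [-1.96, 2.02], [-1.52, 1.47], [-3.14, 3.14]. Speed limits (rad/s): [2.22, 2.22, 2.79, 3.14, 3.14, 3.14].

### API

Orientations are given as a rotation vector (axis times angle).
In Python, from workcell import arm gives the robot as it stands.
- The arm moves only by the tool jog_arm, never from a script. Its argument "plan" is one flat list of numbers, 7 for each row, row after row: the finger opening in m, from 0 to 0.0854, then the shift along the tool's x, y, z in m, then the turn, a rotation vector about the tool's x, y, z in degrees. In form: [hand, x, y, z, ax, ay, az, hand, x, y, z, ax, ay, az, ...]. A call has 1 to 10 rows; each row is the pose to reach, as a shift and turn from the pose commanded when the call began, along the tool's axes at that moment; what a row does not reach only later rows make up. A row lasts 1/8 s, in which the tool goes at most 62.5 mm and 10.7 degrees, less where a joint would pass 70% of its speed; a pose out of reach is approached as far as the arm can. A call with a gripper value outside its range is refused whole. The fingers move at their own pace and stop on an object; "squeeze" is the grip in N (left out, the last holds). Time passes only in rows, so rows that repeat a pose let the fingers close. It gives the time, the measured TCP pose, the force, the opening and the grip force at its end, in the units of the state.
- arm.observe(): the state, without advancing time (a new reading comes with each control period).
- arm.read_camera(name): name is "side" or "top"; returns the picture (400x640x3 uint8, red, green, blue); there is no depth.
- arm.get_calibration(name): a dict with "intrinsics" (3x3 intrinsics, pixels), "T" (4x4, takes a point from camera to world coordinates). Camera axes: x right, y up, looking along -z (the intrinsics and any distortion apply to the point x, -y, -z); pixel columns grow to the right and rows downward; lengths in m; the calibration is good to about 2 mm. A picture is of the moment at which its call begins. get_calibration takes no time and is no camera call.
- arm.finish_job(): hands the job in; it is judged then, once.
The state is a dict: "t": time; "joint_positions": joint angles; "qvel": joint speeds; "effort": joint torques, N m; "eef_pos": TCP position; "tool_rot": TCP orientation; "wrist_force": force on the tool from outside, world axes, zero at the start; "ft_torque": the same for the moment, N m; "opening": finger opening in m; "gripper_force": force on a finger pad.
Only numpy, scipy, OpenCV 4.12 (cv2) and the standard library are available. Lean on these libraries where they do the work, as an engineer would, in place of code of your own. Each camera call takes 0.05 s, during which the arm holds its last target. There are 200 camera calls.

## Working session

There is one attempt and no reset: what is moved stays moved. The work goes in short steps, Python scripts to look and compute and a tool call to move; the robot and the scene stay as the last step left them, time stands still between calls to the robot, and variables do not carry over. Pictures are saved under pics/ and viewed, at most 14 in all, crops included, and the job is handed in when it is done.

Besides the shell and the picture viewer there is one more tool, called after ">>>" by a JSON object that holds its "fn" and its "kwargs". jog_arm: Moves the arm, as the interface text tells. Its arguments: {"type":"object","properties":{"plan":{"type":"array"},"squeeze":{"type":"number"}},"required":["plan"]}

```bash
mkdir -p pics; ls
python3 - <<'E'
from workcell import arm
import cv2,numpy as np
print(arm.observe())
for n in("top","side"):
    im=arm.read_camera(n); cv2.imwrite(f"pics/{n}0.png",cv2.resize(im[:,:,::-1],(800,500),interpolation=cv2.INTER_CUBIC)); np.save(f"pics/{n}0.npy",im)
    c=arm.get_calibration(n); print(n,{k:(np.round(v,4).tolist() if hasattr(v,'shape') or isinstance(v,list) else v) for k,v in c.items()})
E
```

```text
pics
{'t': 0.0, 'joint_positions': array([ 1.16073362e+00,  2.91273498e-01, -1.54106461e-01,  1.12671985e+00,
       -1.43342287e-05,  1.43154232e+00]), 'qvel': array([ 6.49373707e-05, -1.03665154e-03, -2.13331366e-03, -5.53649088e-04,
       -1.28561243e-04, -2.59528759e-04]), 'effort': array([-6.15581212e-05, -5.37135029e+01,  3.31371796e+01,  1.57870317e-02,
       -1.89613506e-04,  4.29143824e-06]), 'eef_pos': array([0.14024275, 0.50546301, 0.22674326]), 'tool_rot': array([-4.24040680e-01, -3.11249988e+00,  1.97665255e-03]), 'wrist_force': array([-0.2091662 , -0.14937522,  0.18144326]), 'ft_torque': array([ 0.01993816, -0.01011461,  0.02165253]), 'gripper_force': 0.0, 'opening': 0.08517500607343138}
top {'intrinsics': [[435.976, 0.0, 318.8462], [0.0, 435.976, 205.6583], [0.0, 0.0, 1.0]], 'T': [[-0.0259, 0.9826, -0.1842, 0.3343], [-0.9996, -0.0235, 0.0155, -0.0785], [0.0109, 0.1845, 0.9828, 1.1709], [0.0, 0.0, 0.0, 1.0]]}
side {'intrinsics': [[381.1235, 0.0, 317.19], [0.0, 381.1235, 197.0623], [0.0, 0.0, 1.0]], 'T': [[-0.9668, 0.1638, -0.1962, 0.3648], [-0.2552, -0.6569, 0.7094, 0.5586], [-0.0127, 0.7359, 0.6769, 0.7431], [0.0, 0.0, 0.0, 1.0]]}
```

View pics/top0.png

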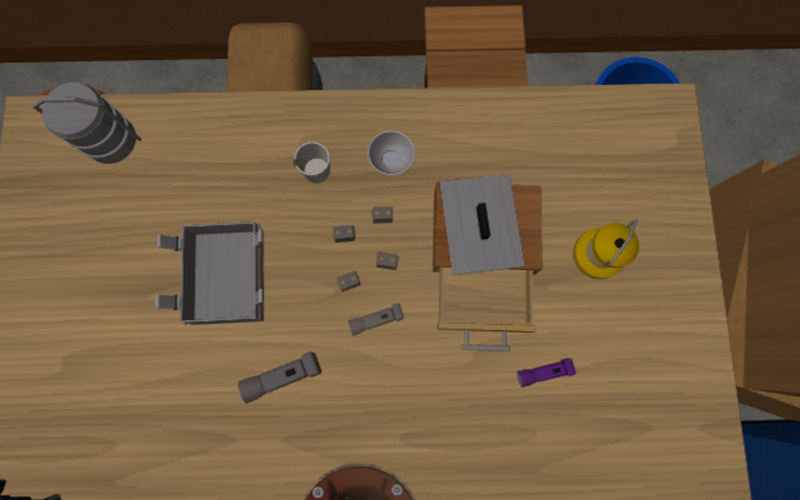

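View pics/side0.png

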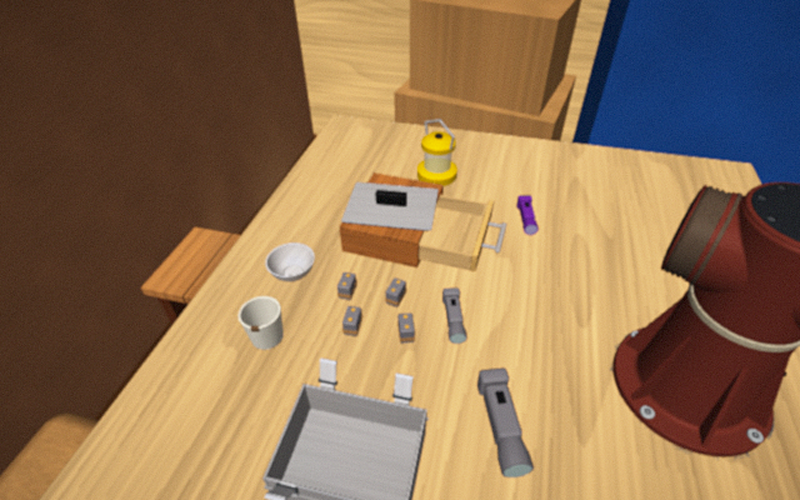

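Both pictures agree (800-px scale of the top view). There are four packs at (383,214), (344,233), (387,260) and (348,281). The torch candidates are the large grey one at (280,377), the small grey one at (376,319) and the purple one at (546,372), so I choose the small grey one. The box is at (222,272), the lid on the cabinet at (482,224), and the drawer is open with its handle at (485,347). One close crop will check the choice.

```bash
cat > h.py <<'E'
import numpy as np,cv2
from scipy.optimize import minimize
from workcell import arm
C={n:arm.get_calibration(n) for n in("top","side")}
def proj(n,P):
    T=np.array(C[n]["T"]);K=np.array(C[n]["intrinsics"])
    p=(np.atleast_2d(P)-T[:3,3])@T[:3,:3]; p=p*[1,-1,-1]; p=p@K.T
    return p[:,:2]/p[:,2:]
def ray(n,px,z):
    T=np.array(C[n]["T"]);K=np.array(C[n]["intrinsics"])
    d=np.linalg.inv(K)@[px[0],px[1],1]; d=T[:3,:3]@(d*[1,-1,-1]); o=T[:3,3]
    return o+d*(z-o[2])/d[2]
def boxpts(x0,x1,y0,y1,z0,z1): return np.array([[x,y,z] for x in(x0,x1) for y in(y0,y1) for z in(z0,z1)])
PACK=[boxpts(-.014,.014,-.022,.022,0,.038)]
TORCH=[boxpts(-.05,-.032,-.017,.017,0,.034),boxpts(-.032,.032,-.014,.014,.003,.031),boxpts(.032,.065,-.017,.017,0,.034)]
def world(p,P,z=0):
    c,s=np.cos(p[2]),np.sin(p[2]); return P@np.array([[c,s,0],[-s,c,0],[0,0,1]])+[p[0],p[1],z]
S=8
def sil(n,parts,p,z,win):
    x0,y0,w,h=win; m=np.zeros((h*S,w*S),np.uint8)
    for P in parts:
        q=((proj(n,world(p,P,z))-[x0,y0]+.5)*S).astype(np.float32)
        cv2.fillConvexPoly(m,cv2.convexHull(q).round().astype(np.int32),255)
    return cv2.resize(m,(w,h),interpolation=cv2.INTER_AREA)/255.
def grey(im):
    hsv=cv2.cvtColor(im,cv2.COLOR_RGB2HSV).astype(float); return np.clip((110-hsv[...,1])/40,0,1)
def fit(parts,p0,ims,z=0,pad=14,maskf=grey):
    J=[]
    for n,im in ims.items():
        q=np.vstack([proj(n,world(p0,P,z)) for P in parts]); a=np.maximum(q.min(0).astype(int)-pad,0); b=np.minimum(q.max(0).astype(int)+pad,[639,399])
        win=(a[0],a[1],b[0]-a[0],b[1]-a[1]); m=maskf(im)[a[1]:b[1],a[0]:b[0]]
        J.append((n,win,m))
    f=lambda p:sum(np.abs(sil(n,parts,p,z,w)-m).sum()/m.sum() for n,w,m in J)
    best=min((minimize(f,[p0[0],p0[1],p0[2]+d],method="Nelder-Mead",options=dict(initial_simplex=np.array([p0[0],p0[1],p0[2]+d])+np.array([[0,0,0],[.01,0,0],[0,.01,0],[0,0,.25]]),xatol=1e-4,fatol=1e-4)) for d in(-.4,0,.4)),key=lambda r:r.fun)
    return best.x,best.fun
E
python3 - <<'E'
from h import *
ims={n:np.load(f"pics/{n}0.npy") for n in C}
for px in[(383,214),(344,233),(387,260),(348,281)]:
    r=ray("top",np.array(px)*.8,.038); print("pack",np.round(fit(PACK,[r[0],r[1],0],ims)[0],4),fit(PACK,[r[0],r[1],0],ims)[1])
r=ray("top",np.array((372,320))*.8,.03)
for y in(1.3,1.3+3.14):
    print("torch",fit(TORCH,[r[0],r[1],y],ims))
im=ims["top"]
cv2.imwrite("pics/c1.png",cv2.resize(im[135:275,120:330][:,:,::-1],(800,533),interpolation=cv2.INTER_CUBIC))
cv2.imwrite("pics/c2.png",cv2.resize(im[130:290,335:475][:,:,::-1],(525,600),interpolation=cv2.INTER_CUBIC))
E
```

```text
pack [ 0.6467 -0.0627  0.1385] 0.9941035390245647
pack [0.6061 0.0216 0.1719] 0.931140405590543
pack [ 0.5438 -0.0706 -0.0664] 0.9375277270747658
pack [0.5009 0.0123 0.3328] 0.8549789956160359
torch (array([ 0.42086181, -0.05064521,  1.84666398]), np.float64(0.4436126927844063))
torch (array([ 0.41678336, -0.03609192,  4.99753306]), np.float64(0.39989232614165093))
```

View pics/c1.png

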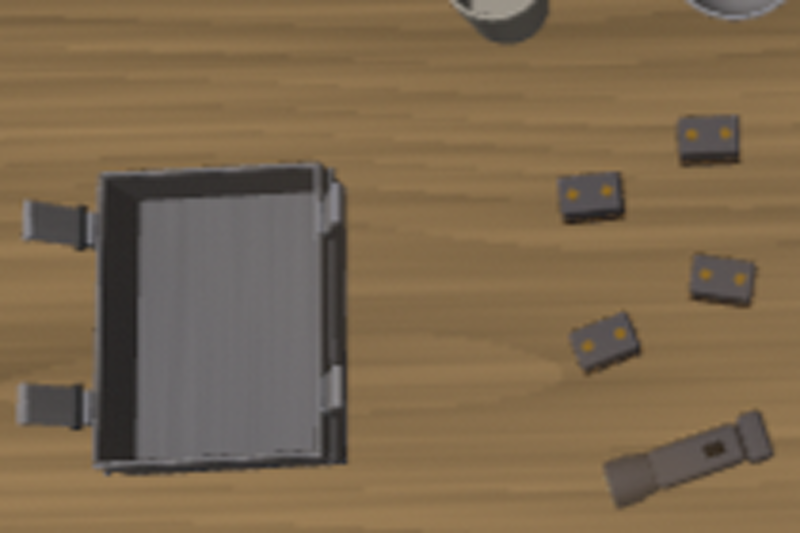

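View pics/c2.png

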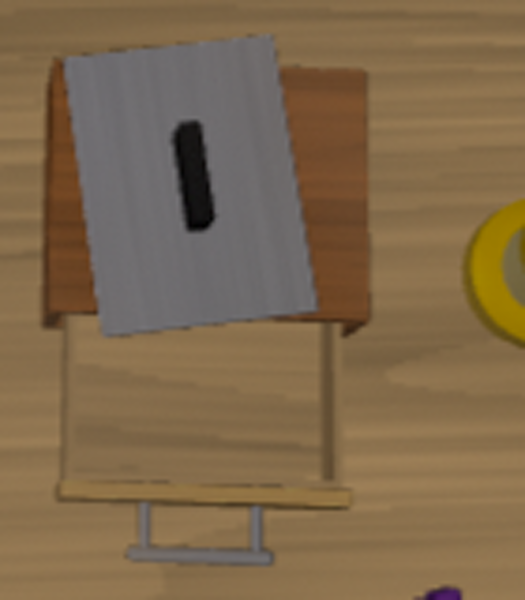

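The c1 crop confirms the small grey torch, with its lens at (627,480) and its tail at (755,437), plus four packs with brass contacts and the box with its four clips leaning out. c2 shows the lid's handle from (188,125) to (202,228) and the drawer bar at (200,554). Next I'll measure these.

```bash
cat >> h.py <<'E'
def grey(im):
    f=im.astype(float); r=(f[...,0]-f[...,2])/(f.max(2)+1); return np.clip((.34-r)/.12,0,1)
E
python3 - <<'E'
from h import *
ims={n:np.load(f"pics/{n}0.npy") for n in C}
f=ims["top"].astype(float); r=(f[...,0]-f[...,2])/(f.max(2)+1)
print(np.round(r[182:192,300:320:2],2)[::2]); 
o1=lambda u,v:((u+.5)/3.81-.5+120,(v+.5)/3.807-.5+135)
o2=lambda u,v:((u+.5)/3.75-.5+335,(v+.5)/3.75-.5+130)
for a,b in[((692,135),(727,134)),((572,195),(607,190)),((706,273),(740,279)),((588,346),(621,333))]:
    A,B=ray("top",o1(*a),.038),ray("top",o1(*b),.038); c=(A+B)/2; d=A-B; y=np.arctan2(d[1],d[0])-np.pi/2
    print("contacts",np.round([*c[:2],y],3),"fit",[(np.round(q,4),round(v,2)) for q,v in(fit(PACK,[c[0],c[1],y],{n:ims[n]},pad=5) for n in C)])
L,T=ray("top",o1(627,480),.02),ray("top",o1(755,437),.02);d=L-T;y=np.arctan2(d[1],d[0]);c=(L+T)/2-[.0075*np.cos(y),.0075*np.sin(y),0]
print("torch",c,y,[fit(TORCH,[c[0],c[1],y],{n:ims[n]},pad=6) for n in C])
R=[ray("top",o1(*p),.075)[:2] for p in((102,174),(318,164),(322,458),(97,465))]
TL,TR,BR,BL=R; print("box",np.mean(R,0),"sizes",np.linalg.norm(TL-TR),np.linalg.norm(BL-BR),np.linalg.norm(TL-BL),np.linalg.norm(TR-BR),"yaw",[np.arctan2(*(q)[::-1]) for q in(TL-BL,TR-BR)],[np.arctan2(*(q)[::-1])-np.pi/2 for q in(TL-TR,BL-BR)])
R=[ray("top",o2(*p),.088)[:2] for p in((67,58),(273,37),(316,310),(103,334))]
TL,TR,BR,BL=R; print("lid",np.mean(R,0),"sizes",np.linalg.norm(TL-TR),np.linalg.norm(BL-BR),np.linalg.norm(TL-BL),np.linalg.norm(TR-BR),"yaw",[np.arctan2(*(q)[::-1]) for q in(TL-BL,TR-BR)],[np.arctan2(*(q)[::-1])-np.pi/2 for q in(TL-TR,BL-BR)])
print("lid handle", ray("top",o2(187,125),.12),ray("top",o2(202,226),.12))
print("drawer bar",ray("top",o2(127,552),.04),ray("top",o2(273,558),.04),"panel top outer",ray("top",o2(58,495),.064),ray("top",o2(350,503),.064))
print("cab front edge",ray("top",o2(45,318),.075),ray("top",o2(369,320),.075),"back",ray("top",o2(368,72),.075))
E
```

```text
[[0.44 0.44 0.45 0.45 0.45 0.44 0.44 0.44 0.44 0.44]
 [0.45 0.44 0.44 0.44 0.44 0.45 0.44 0.45 0.44 0.44]
 [0.45 0.45 0.45 0.44 0.44 0.44 0.44 0.44 0.44 0.44]
 [0.44 0.44 0.44 0.44 0.45 0.44 0.45 0.44 0.44 0.43]
 [0.44 0.44 0.45 0.44 0.45 0.45 0.43 0.44 0.45 0.44]]
contacts [ 0.645 -0.064  0.007] fit [(array([ 0.6466, -0.0624, -0.0224]), np.float64(0.31)), (array([ 0.6463, -0.062 ,  0.192 ]), np.float64(0.51))]
contacts [0.605 0.021 0.123] fit [(array([0.6065, 0.0214, 0.1496]), np.float64(0.27)), (array([0.6051, 0.0223, 0.205 ]), np.float64(0.48))]
contacts [ 0.543 -0.071 -0.202] fit [(array([ 0.545 , -0.0705, -0.1192]), np.float64(0.27)), (array([ 0.5433, -0.0693,  0.0092]), np.float64(0.48))]
contacts [0.501 0.011 0.357] fit [(array([0.5016, 0.0124, 0.3592]), np.float64(0.24)), (array([0.5   , 0.0145, 0.2966]), np.float64(0.41))]
torch [ 0.42119048 -0.05359232  0.02      ] 1.8696521724777002 [(array([ 0.42150571, -0.05048126,  1.86172887]), np.float64(0.13144786913007733)), (array([ 0.42032643, -0.04884404,  1.84291378]), np.float64(0.20862837965076833))]
box [0.51960831 0.27043116
[... 176 characters left out ...]
769167071121645), np.float64(0.006000279082640558)]
lid [ 0.60439413 -0.26739504] sizes 0.1444627380594883 0.1449359359148756 0.19456782324911778 0.19378956360693467 yaw [np.float64(0.08436590253789272), np.float64(0.08680029523054324)] [np.float64(0.08352343010185259), np.float64(0.08889983853596783)]
lid handle [ 0.6359656 -0.2621789  0.12     ] [ 0.56674193 -0.2683762   0.12      ]
drawer bar [ 0.35752731 -0.21880439  0.04      ] [ 0.3509116  -0.31857014  0.04      ] panel top outer [ 0.39607871 -0.17110778  0.064     ] [ 0.38574124 -0.3677898   0.064     ]
cab front edge [ 0.51518645 -0.16602704  0.075     ] [ 0.50847847 -0.38683179  0.075     ] back [ 0.68447757 -0.39924047  0.075     ]
```

```bash
cat > t.py <<'E'
# usage: python3 t.py "x,y,z,yawdeg" ... -> tool-frame shift (m) + turn (deg) from the present pose; yaw: tool y = world y turned ccw by yaw
import sys,numpy as np
from scipy.spatial.transform import Rotation as Ro
from workcell import arm
s=arm.observe(); R=Ro.from_rotvec(s["tool_rot"]); p=s["eef_pos"]
print("t",round(s["t"],2),"pos",np.round(p,4),"ytool deg",round(np.degrees(np.arctan2(*R.as_matrix()[1::-1,1]))-90,2),"F",np.round(s["wrist_force"],1),"open",round(s["opening"],4))
for a in sys.argv[1:]:
    x,y,z,w=map(float,a.split(",")); c=np.radians(w)
    Rt=Ro.from_matrix(np.array([[-np.cos(c),-np.sin(c),0],[-np.sin(c),np.cos(c),0],[0,0,-1]]))
    print(a,"->",np.round(R.inv().apply(np.array([x,y,z])-p),4),np.round((R.inv()*Rt).as_rotvec(degrees=True),2))
E
python3 t.py .501,.0125,.12,20.5
```

```text
t 0.1 pos [0.1403 0.5055 0.2268] ytool deg -15.52 F [-0.1  0.1 -0.6] open 0.0856
.501,.0125,.12,20.5 -> [-0.4795 -0.3784  0.1071] [-6.000e-02 -3.000e-02 -3.602e+01]
```

>>> {"fn": "jog_arm", "kwargs": {"plan": [0.08,-0.4795,-0.3785,0.05,0,0,-36,0.08,-0.4795,-0.3785,0.05,0,0,-36,0.08,-0.4795,-0.3785,0.05,0,0,-36,0.08,-0.4795,-0.3785,0.05,0,0,-36,0.08,-0.4795,-0.3785,0.05,0,0,-36,0.08,-0.4795,-0.3785,0.05,0,0,-36,0.08,-0.4795,-0.3785,0.05,0,0,-36,0.08,-0.4795,-0.3785,0.05,0,0,-36,0.08,-0.4795,-0.3785,0.05,0,0,-36,0.08,-0.4795,-0.3785,0.107,0,0,-36], "squeeze": 40}}

```text
t: 1.35
eef_pos: [0.4903, 0.03, 0.1429]
tool_rot: [-0.555, 3.087, -0.002]
wrist_force: [0.7, 1.1, -0.8]
opening: 0.0799
gripper_force: 0.0
```

```bash
python3 t.py .501,.0125,.032,20.5 .501,.0125,.19,20.5
```

```text
t 1.35 pos [0.4903 0.03   0.1429] ytool deg 20.4 F [ 0.7  1.1 -0.8] open 0.0799
.501,.0125,.032,20.5 -> [-0.0034 -0.0199  0.111 ] [-0.13  0.28 -0.1 ]
.501,.0125,.19,20.5 -> [-0.0042 -0.0203 -0.047 ] [-0.13  0.28 -0.1 ]
```

>>> {"fn": "jog_arm", "kwargs": {"plan": [0.08,0,0,0,0,0,0,0.08,0,0,0,0,0,0]}}

```text
t: 1.6
eef_pos: [0.4863, 0.0328, 0.1417]
tool_rot: [0.558, -3.09, -0.001]
wrist_force: [0.2, -0.3, -0.1]
opening: 0.0798
gripper_force: 0.0
```

```bash
python3 t.py .501,.0125,.032,20.5 .501,.0125,.19,20.5
```

```text
t 1.6 pos [0.4863 0.0328 0.1417] ytool deg 20.46 F [ 0.2 -0.3 -0.1] open 0.0798
.501,.0125,.032,20.5 -> [-0.0068 -0.0243  0.1097] [ 0.05 -0.06 -0.04]
.501,.0125,.19,20.5 -> [-0.0066 -0.0242 -0.0483] [ 0.05 -0.06 -0.04]
```

>>> {"fn": "jog_arm", "kwargs": {"plan": [0.08,-0.0068,-0.0243,0.05,0,0,0,0.08,-0.0068,-0.0243,0.095,0,0,0,0.08,-0.0068,-0.0243,0.1095,0,0,0,0.08,-0.0068,-0.0243,0.1095,0,0,0,0.03,-0.0068,-0.0243,0.1095,0,0,0,0.03,-0.0068,-0.0243,0.1095,0,0,0,0.03,-0.0068,-0.0243,0.1095,0,0,0,0.03,-0.0068,-0.0243,0.05,0,0,0,0.03,-0.0068,-0.0243,-0.0485,0,0,0,0.03,-0.0068,-0.0243,-0.0485,0,0,0]}}

```text
t: 2.85
eef_pos: [0.5029, 0.012, 0.1939]
tool_rot: [-0.558, 3.088, -0.002]
wrist_force: [-0.3, -1.2, 0.6]
opening: 0.0302
gripper_force: 0.0
```

```bash
python3 - <<'E'
import numpy as np
b=np.array([.5196,.2704]);w=.024
for x in(-.066,-.022,.022,.066): print(np.round(b+[x*np.cos(w),x*np.sin(w)],4))
E
python3 t.py .454,.269,.19,1.4 .454,.269,.046,1.4
```

```text
[0.4536 0.2688]
[0.4976 0.2699]
[0.5416 0.2709]
[0.5856 0.272 ]
t 2.85 pos [0.5029 0.012  0.1939] ytool deg 20.48 F [-0.3 -1.2  0.6] open 0.0302
.454,.269,.19,1.4 -> [-0.0441  0.2578  0.0036] [-0.07  0.23 19.08]
.454,.269,.046,1.4 -> [-0.0436  0.2581  0.1476] [-0.07  0.23 19.08]
```

Run:
```python
from h import *
im=arm.read_camera("side")
np.save("pics/s1.npy",im)
cv2.imwrite("pics/s1.png",cv2.resize(im[170:330,230:470][:,:,::-1],(800,533),interpolation=cv2.INTER_CUBIC))
```

```text
(no output)
```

View pics/s1.png

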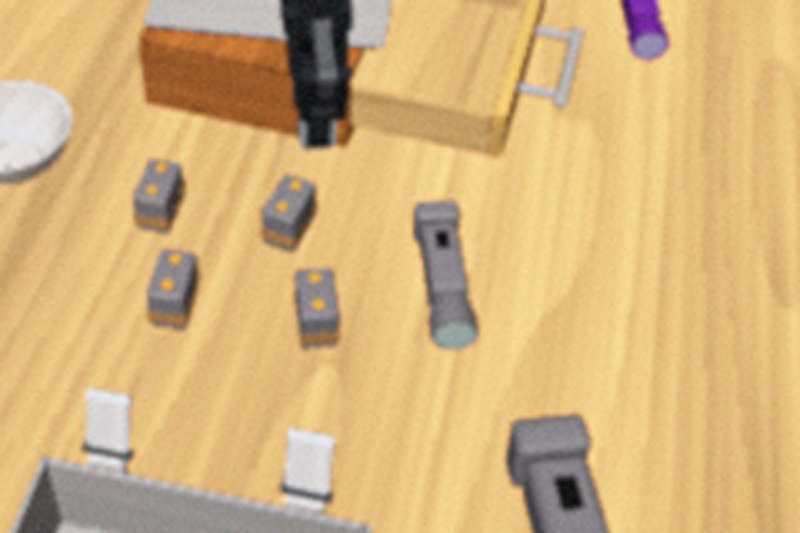

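The gripper missed. The crop shows pack D still standing where it was, at (318,305), so the fingers were still closing when I lifted. I'll retry with a smaller pre-opening and more closing time, checking before the lift.

```bash
python3 t.py .501,.0125,.032,20.5
```

```text
t 2.9 pos [0.5046 0.0118 0.1974] ytool deg 20.49 F [ 1.6 -1.   4.2] open 0.0305
.501,.0125,.032,20.5 -> [0.0044 0.0025 0.1654] [-0.23  0.44 -0.01]
```

>>> {"fn": "jog_arm", "kwargs": {"plan": [0.065,0,0,0.05,0,0,0,0.065,0,0,0.1,0,0,0,0.065,0,0,0.13,0,0,0,0.065,0,0,0.158,0,0,0,0.065,0,0,0.158,0,0,0,0.03,0,0,0.158,0,0,0,0.03,0,0,0.158,0,0,0,0.03,0,0,0.158,0,0,0,0.03,0,0,0.158,0,0,0,0.03,0,0,0.158,0,0,0]}}

```text
t: 4.15
eef_pos: [0.5028, 0.0123, 0.0336]
tool_rot: [-0.558, 3.089, -0.0]
wrist_force: [-0.5, 1.9, 6.0]
opening: 0.03
gripper_force: 3.1
```

Run:
```python
from h import *
a=arm.read_camera("side");b=arm.read_camera("top")
q=proj("side",[[.502,.0125,.02]])[0].astype(int);r=proj("top",[[.502,.0125,.02]])[0].astype(int);print(q,r)
f=lambda im,q:cv2.resize(im[q[1]-50:q[1]+50,q[0]-40:q[0]+40][:,:,::-1],(400,500),interpolation=cv2.INTER_CUBIC)
cv2.imwrite("pics/s2.png",np.hstack([f(a,q),f(b,r)]))
```

```text
[323 260] [278 224]
```

View pics/s2.png

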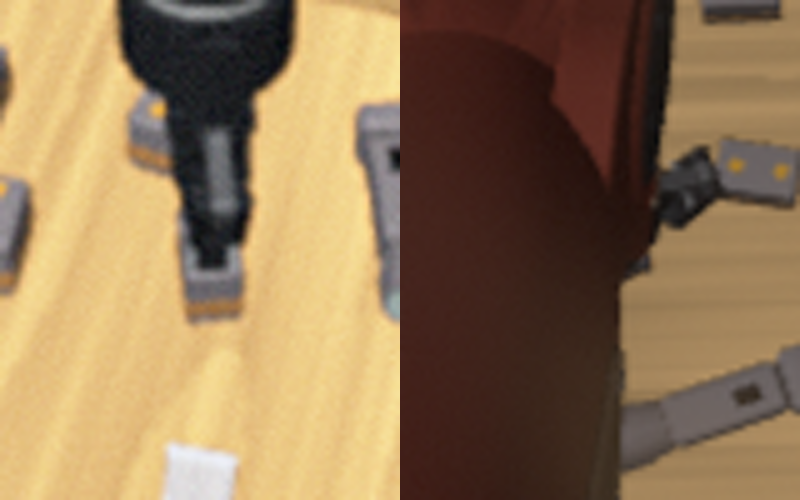

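Run:
```python
from h import *
for f in("side0","s1"):
    im={"side":np.load(f"pics/{f}.npy")}
    for p in([.501,.0125,.36],[.544,-.0705,-.16],[.6058,.0215,.14],[.646,-.063,0]): print(f,np.round(fit(PACK,p,im,pad=8)[0],4))
print(proj("side",[[.501,.0125,.038],[.501,.0125,0]]))
```

```text
side0 [0.5006 0.0138 0.2897]
side0 [ 0.5434 -0.0691 -0.0077]
side0 [0.6055 0.022  0.1919]
side0 [ 0.6459 -0.0616  0.1694]
s1 [0.5003 0.0139 0.3026]
s1 [ 0.5433 -0.069  -0.0067]
s1 [0.6052 0.0228 0.188 ]
s1 [ 0.6461 -0.062   0.1777]
[[324.32614424 256.00098378]
 [324.32684553 265.96925811]]
```

>>> {"fn": "jog_arm", "kwargs": {"plan": [0.065,0,0,0,0,0,0,0.065,0,0,0,0,0,0,0.065,0,0,-0.05,0,0,0,0.065,0,0,-0.1,0,0,0,0.065,0,0,-0.1,0,0,0,0.065,0,0,-0.1,0,0,0]}}

```text
t: 5.0
eef_pos: [0.5016, 0.0122, 0.1321]
tool_rot: [0.559, -3.091, 0.0]
wrist_force: [-0.4, 0.6, -0.2]
opening: 0.0648
gripper_force: 0.0
```

```bash
python3 - <<'E'
from h import *
a=arm.read_camera("side");np.save("pics/s3.npy",a)
for p in([.501,.0125,.36],[.501,.03,.3],[.544,-.0705,-.16]): print(fit(PACK,p,{"side":a},pad=8))
cv2.imwrite("pics/s3.png",cv2.resize(a[170:330,230:470][:,:,::-1],(800,533),interpolation=cv2.INTER_CUBIC))
E
python3 t.py
```

```text
(array([0.50039149, 0.01372212, 0.31462779]), np.float64(0.43792896634590783))
(array([0.50009596, 0.01405317, 0.28565509]), np.float64(0.40883796912917736))
(array([ 0.53195744, -0.08157129, -0.9338387 ]), np.float64(0.4919082100647756))
t 5.05 pos [0.5011 0.0122 0.1315] ytool deg 20.48 F [-0.4 -0.  -0.2] open 0.0654
```

View pics/s3.png

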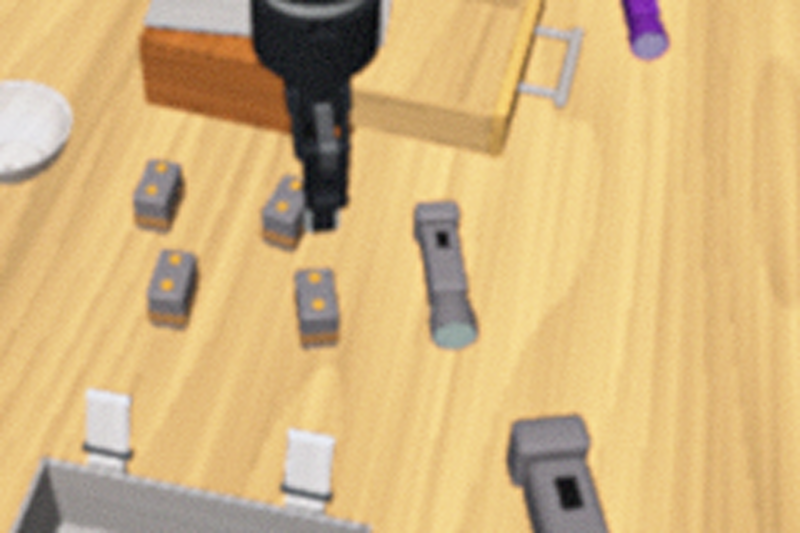

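Run:
```python
from h import *
for d in(.033,.045):
  for z in(.105,.115,.125,.135): print(d,z,proj("side",[[.501-.35*d,.012+.94*d,z]])[0])
print("fingers top s2",ray("top",(296,211),.04),ray("top",(286,227),.04))
print("s2 tip side: z vs rows",[(z,proj("side",[[.501-.35*d,.012+.94*d,z]])[0]) for d in(.015,.025) for z in(.008,.02,.038)])
```

```text
0.033 0.105 [326.0976117  248.28054911]
0.033 0.115 [326.11211085 245.26582866]
0.033 0.125 [326.12685275 242.20063273]
0.033 0.135 [326.14184356 239.08368296]
0.045 0.105 [326.74788868 252.63116527]
0.045 0.115 [326.76800417 249.61996802]
0.045 0.125 [326.78846017 246.55779791]
0.045 0.135 [326.8092654  243.44334959]
fingers top s2 [ 0.53333395 -0.0358446   0.04      ] [ 0.49152097 -0.00904205  0.04      ]
s2 tip side: z vs rows [(0.008, array([325.08989475, 268.85241924])), (0.02, array([325.09661528, 265.73608283])), (0.038, array([325.1069285 , 260.95379517])), (0.008, array([325.57476415, 272.32118995])), (0.02, array([325.58598808, 269.21078848])), (0.038, array([325.60321545, 264.43670252]))]
```

>>> {"fn": "jog_arm", "kwargs": {"plan": [0.065,0,0,0.05,0,0,0,0.065,0,0,0.08,0,0,0,0.065,0,0,0.1,0,0,0,0.065,0,0,0.106,0,0,0,0.065,0,0,0.108,0,0,0,0.065,0,0,0.108,0,0,0]}}

```text
t: 5.8
eef_pos: [0.5021, 0.0121, 0.0247]
tool_rot: [-0.559, 3.091, -0.0]
wrist_force: [-0.7, 0.4, 0.3]
opening: 0.0651
gripper_force: 0.0
```

Run:
```python
from h import *
a=arm.read_camera("side")
s=arm.observe();print(s["eef_pos"],s["wrist_force"],s["opening"])
cv2.imwrite("pics/s4.png",cv2.resize(a[180:300,265:405][:,:,::-1],(700,600),interpolation=cv2.INTER_CUBIC))
```

```text
[0.50227605 0.01212228 0.02485223] [-0.39760923 -0.07632666  0.53279165] 0.06461629107926853
```

View pics/s4.png

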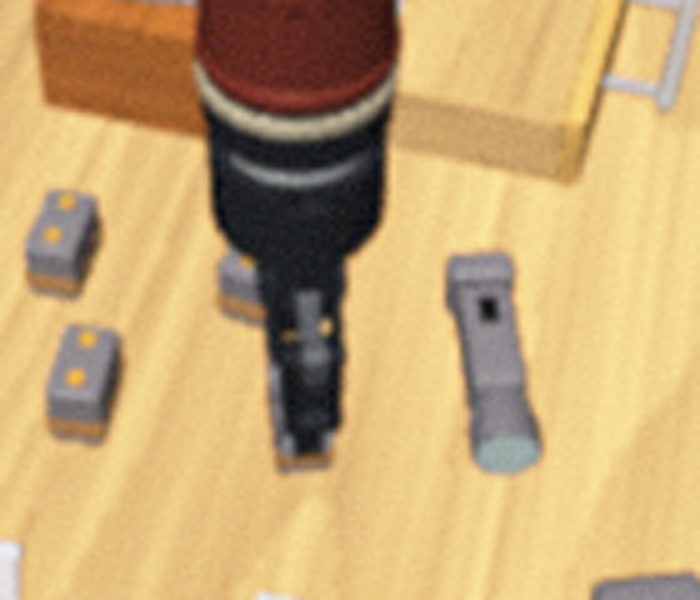

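>>> {"fn": "jog_arm", "kwargs": {"plan": [0.065,0,0,0.005,0,0,0,0.065,0,0,0.01,0,0,0,0.065,0,0,0.011,0,0,0,0.065,0,0,0.011,0,0,0]}}

```text
t: 6.35
eef_pos: [0.5017, 0.0122, 0.0132]
tool_rot: [0.559, -3.091, -0.0]
wrist_force: [0.3, -0.4, 1.4]
opening: 0.0651
gripper_force: 0.0
```

>>> {"fn": "jog_arm", "kwargs": {"plan": [0.03,0,0,0,0,0,0,0.03,0,0,0,0,0,0,0.03,0,0,0,0,0,0,0.03,0,0,0,0,0,0,0.03,0,0,0,0,0,0]}}

```text
t: 6.98
eef_pos: [0.502, 0.0122, 0.0135]
tool_rot: [-0.559, 3.091, -0.0]
wrist_force: [-0.7, 0.8, 6.0]
opening: 0.0434
gripper_force: 41.2
```

>>> {"fn": "jog_arm", "kwargs": {"plan": [0.03,0,0,-0.05,0,0,0,0.03,0,0,-0.11,0,0,0,0.03,-0.01,0.05,-0.147,0,0,5,0.03,-0.0454,0.2567,-0.147,0,0,19,0.03,-0.0454,0.2567,-0.147,0,0,19,0.03,-0.0454,0.2567,-0.147,0,0,19,0.03,-0.0454,0.2567,-0.147,0,0,19,0.03,-0.0454,0.2567,-0.147,0,0,19,0.03,-0.0454,0.2567,-0.147,0,0,19]}}

```text
t: 8.1
eef_pos: [0.4544, 0.268, 0.16]
tool_rot: [0.041, -3.141, 0.001]
wrist_force: [-0.4, -0.8, -0.4]
opening: 0.0428
gripper_force: 41.3
```

```bash
python3 t.py .4536,.2688,.026,1.4
```

```text
t 8.1 pos [0.4544 0.268  0.16  ] ytool deg 1.49 F [-0.4 -0.8 -0.4] open 0.0428
.4536,.2688,.026,1.4 -> [0.0007 0.0009 0.134 ] [-0.03 -0.03  0.09]
```

>>> {"fn": "jog_arm", "kwargs": {"plan": [0.03,0,0,0.05,0,0,0,0.03,0,0,0.1,0,0,0,0.03,0,0,0.127,0,0,0,0.03,0,0,0.137,0,0,0,0.065,0,0,0.137,0,0,0,0.065,0,0,0.137,0,0,0,0.065,0,0,0.137,0,0,0,0.065,0,0,0.08,0,0,0,0.065,0,0,0.02,0,0,0,0.065,0,0,0,0,0,0]}}

```text
t: 9.35
eef_pos: [0.4564, 0.2695, 0.1648]
tool_rot: [-0.041, 3.135, 0.004]
wrist_force: [-0.2, 0.5, -1.3]
opening: 0.0647
gripper_force: 0.0
```

```bash
python3 - <<'E'
from h import *
a=arm.read_camera("top")
np.save("pics/t5.npy",a)
for p in([.544,-.0705,-.16],[.6058,.0215,.14],[.646,-.063,0]): print(np.round(fit(PACK,p,{"top":a},pad=8)[0],4))
E
python3 t.py .6062,.0215,.16,8 .6062,.0215,.0135,8
```

```text
[ 0.5445 -0.0706 -0.1555]
[0.6063 0.0214 0.1545]
[ 0.6461 -0.0627  0.0176]
t 9.4 pos [0.4569 0.2696 0.1658] ytool deg 1.5 F [-0.   0.7  2.1] open 0.0653
.6062,.0215,.16,8 -> [-0.1428 -0.252   0.0061] [ 0.14  0.42 -6.5 ]
.6062,.0215,.0135,8 -> [-0.1417 -0.2524  0.1526] [ 0.14  0.42 -6.5 ]
```

>>> {"fn": "jog_arm", "kwargs": {"plan": [0.065,-0.1459,-0.2508,0,0,0,-6.5,0.065,-0.1459,-0.2508,0,0,0,-6.5,0.065,-0.1459,-0.2508,0,0,0,-6.5,0.065,-0.1459,-0.2508,0,0,0,-6.5,0.065,-0.1459,-0.2508,0,0,0,-6.5,0.065,-0.1459,-0.2508,0,0,0,-6.5,0.065,-0.1459,-0.2508,0.06,0,0,-6.5,0.065,-0.1459,-0.2508,0.11,0,0,-6.5,0.065,-0.1459,-0.2508,0.14,0,0,-6.5,0.065,-0.1459,-0.2508,0.147,0,0,-6.5]}}

```text
t: 10.65
eef_pos: [0.6046, 0.0228, 0.0114]
tool_rot: [0.22, -3.13, -0.001]
wrist_force: [0.2, 0.4, -0.2]
opening: 0.0648
gripper_force: 0.0
```

>>> {"fn": "jog_arm", "kwargs": {"plan": [0.03,0,0,0,0,0,0,0.03,0,0,0,0,0,0,0.03,0,0,0,0,0,0,0.03,0,0,0,0,0,0,0.03,0,0,-0.06,0,0,0,0.03,0,0,-0.12,0,0,0,0.03,0.01,0.05,-0.147,0,0,6.6,0.03,0.0727,0.261,-0.147,0,0,6.6,0.03,0.0727,0.261,-0.147,0,0,6.6,0.03,0.0727,0.261,-0.147,0,0,6.6]}}

```text
t: 11.9
eef_pos: [0.5113, 0.2418, 0.1608]
tool_rot: [-0.037, 3.141, 0.0]
wrist_force: [1.6, -0.1, -0.9]
opening: 0.0434
gripper_force: 40.8
```

>>> {"fn": "jog_arm", "kwargs": {"plan": [0.03,0,0,0,0,0,0,0.03,0,0,0,0,0,0]}}

```text
t: 12.15
eef_pos: [0.5123, 0.2403, 0.1605]
tool_rot: [-0.039, 3.141, -0.0]
wrist_force: [-0.2, -0.5, -0.6]
opening: 0.0437
gripper_force: 40.8
```

```bash
python3 t.py .4976,.2699,.160,1.4 .4976,.2699,.025,1.4
```

```text
t 12.15 pos [0.5123 0.2403 0.1605] ytool deg 1.43 F [-0.2 -0.5 -0.6] open 0.0437
.4976,.2699,.160,1.4 -> [0.0139 0.03   0.0005] [-0.02  0.03  0.03]
.4976,.2699,.025,1.4 -> [0.014  0.03   0.1355] [-0.02  0.03  0.03]
```

>>> {"fn": "jog_arm", "kwargs": {"plan": [0.03,0.014,0.03,0,0,0,0,0.03,0.014,0.03,0.06,0,0,0,0.03,0.014,0.03,0.11,0,0,0,0.03,0.014,0.03,0.137,0,0,0,0.065,0.014,0.03,0.137,0,0,0,0.065,0.014,0.03,0.137,0,0,0,0.065,0.014,0.03,0.137,0,0,0,0.065,0.014,0.03,0.08,0,0,0,0.065,0.014,0.03,0.02,0,0,0,0.065,0.014,0.03,0,0,0,0]}}

```text
t: 13.4
eef_pos: [0.4997, 0.2708, 0.1655]
tool_rot: [-0.038, 3.134, 0.004]
wrist_force: [-0.2, -0.1, -1.1]
opening: 0.0651
gripper_force: 0.0
```

```bash
python3 - <<'E'
import numpy as np
# command base (.4980,.2700,.1600) yaw 1.43 -> pack C (.5445,-.0705) yaw -9
def sh(b,wb,t,wt):
    c=np.radians(wb);d=np.subtract(t,b);return -(np.cos(c)*d[0]+np.sin(c)*d[1]),-np.sin(c)*d[0]+np.cos(c)*d[1],wb-wt
print("C",sh((.498,.27),1.43,(.5445,-.0705),-9))
print("C->slot3",sh((.5445,-.0705),-9,(.5416,.2709),1.4))
print("slot3->A",sh((.5416,.2709),1.4,(.646,-.0627),.5))
print("A->slot4",sh((.646,-.0627),.5,(.5856,.272),1.4))
E
python3 t.py
```

```text
C (np.float64(-0.03798813036846723), np.float64(-0.3415543909117673), 10.43)
C->slot3 (np.float64(0.05627102255246073), np.float64(0.33674313953056334), -10.4)
slot3->A (np.float64(-0.09621826090143047), np.float64(-0.33605113639013967), 0.8999999999999999)
A->slot4 (np.float64(0.057476928721770196), np.float64(0.3352143383936799), -0.8999999999999999)
t 13.4 pos [0.4997 0.2708 0.1655] ytool deg 1.39 F [-0.2 -0.1 -1.1] open 0.0651
```

>>> {"fn": "jog_arm", "kwargs": {"plan": [0.065,-0.038,-0.3415,0,0,0,10.4,0.065,-0.038,-0.3415,0,0,0,10.4,0.065,-0.038,-0.3415,0,0,0,10.4,0.065,-0.038,-0.3415,0,0,0,10.4,0.065,-0.038,-0.3415,0,0,0,10.4,0.065,-0.038,-0.3415,0,0,0,10.4,0.065,-0.038,-0.3415,0,0,0,10.4,0.065,-0.038,-0.3415,0.05,0,0,10.4,0.065,-0.038,-0.3415,0.09,0,0,10.4,0.065,-0.038,-0.3415,0.1,0,0,10.4]}}

```text
t: 14.65
eef_pos: [0.5422, -0.0692, 0.059]
tool_rot: [-0.245, -3.129, -0.001]
wrist_force: [-0.5, -0.7, 0.8]
opening: 0.0647
gripper_force: 0.0
```

```bash
python3 t.py .5445,-.0705,.013,-9
python3 - <<'E'
from h import *
a=arm.read_camera("side")
for p in([.544,-.0705,-.16],[.646,-.063,0]): print(np.round(fit(PACK,p,{"side":a},pad=8)[0],4))
E
```

```text
t 14.65 pos [ 0.5422 -0.0692  0.059 ] ytool deg -8.96 F [-0.5 -0.7  0.8] open 0.0647
.5445,-.0705,.013,-9 -> [-0.0026 -0.0009  0.046 ] [ 0.03 -0.17  0.04]
[ 0.5546 -0.0844  0.7529]
[ 0.6465 -0.0622  0.1689]
```

>>> {"fn": "jog_arm", "kwargs": {"plan": [0.065,0,0,0.035,0,0,0,0.065,0,0,0.047,0,0,0,0.03,0,0,0.047,0,0,0,0.03,0,0,0.047,0,0,0,0.03,0,0,0.047,0,0,0,0.03,0,0,0.047,0,0,0,0.03,0,0,0,0,0,0,0.03,0,0,-0.06,0,0,0,0.03,0,0,-0.1,0,0,0,0.03,0,0,-0.1,0,0,0]}}

```text
t: 15.95
eef_pos: [0.5458, -0.0712, 0.1639]
tool_rot: [0.247, 3.125, -0.002]
wrist_force: [-1.0, -0.3, -1.0]
opening: 0.0431
gripper_force: 42.0
```

>>> {"fn": "jog_arm", "kwargs": {"plan": [0.03,0.0563,0.3367,0,0,0,-10.4,0.03,0.0563,0.3367,0,0,0,-10.4,0.03,0.0563,0.3367,0,0,0,-10.4,0.03,0.0563,0.3367,0,0,0,-10.4,0.03,0.0563,0.3367,0,0,0,-10.4,0.03,0.0563,0.3367,0,0,0,-10.4,0.03,0.0563,0.3367,0,0,0,-10.4,0.03,0.0563,0.3367,0,0,0,-10.4,0.03,0.0563,0.3367,0,0,0,-10.4]}}

```text
t: 17.08
eef_pos: [0.5408, 0.2696, 0.16]
tool_rot: [0.036, -3.141, 0.001]
wrist_force: [-0.3, 0.2, -0.7]
opening: 0.0432
gripper_force: 41.9
```

```bash
python3 t.py .5416,.2709,.160,1.4 .5416,.2709,.024,1.4
```

```text
t 17.07 pos [0.5408 0.2696 0.16  ] ytool deg 1.3 F [-0.3  0.2 -0.7] open 0.0432
.5416,.2709,.160,1.4 -> [-0.0008  0.0013 -0.    ] [-0.02 -0.03 -0.1 ]
.5416,.2709,.024,1.4 -> [-0.0009  0.0014  0.136 ] [-0.02 -0.03 -0.1 ]
```

>>> {"fn": "jog_arm", "kwargs": {"plan": [0.03,0,0,0.05,0,0,0,0.03,0,0,0.1,0,0,0,0.03,0,0,0.127,0,0,0,0.03,0,0,0.137,0,0,0,0.065,0,0,0.137,0,0,0,0.065,0,0,0.137,0,0,0,0.065,0,0,0.137,0,0,0,0.065,0,0,0.08,0,0,0,0.065,0,0,0.02,0,0,0,0.065,0,0,0,0,0,0]}}

```text
t: 18.32
eef_pos: [0.5429, 0.2716, 0.1652]
tool_rot: [-0.038, 3.135, 0.004]
wrist_force: [-0.3, 1.1, -0.2]
opening: 0.065
gripper_force: 0.0
```

>>> {"fn": "jog_arm", "kwargs": {"plan": [0.065,-0.0962,-0.336,0,0,0,1,0.065,-0.0962,-0.336,0,0,0,1,0.065,-0.0962,-0.336,0,0,0,1,0.065,-0.0962,-0.336,0,0,0,1,0.065,-0.0962,-0.336,0,0,0,1,0.065,-0.0962,-0.336,0,0,0,1,0.065,-0.0962,-0.336,0,0,0,1,0.065,-0.0962,-0.336,0.05,0,0,1,0.065,-0.0962,-0.336,0.09,0,0,1,0.065,-0.0962,-0.336,0.1,0,0,1]}}

```text
t: 19.58
eef_pos: [0.6432, -0.0613, 0.0584]
tool_rot: [0.012, -3.138, -0.002]
wrist_force: [0.0, -0.5, 0.0]
opening: 0.065
gripper_force: 0.0
```

```bash
python3 t.py .6462,-.0627,.013,0.5
```

```text
t 19.57 pos [ 0.6432 -0.0613  0.0584] ytool deg 0.44 F [ 0.  -0.5  0. ] open 0.065
.6462,-.0627,.013,0.5 -> [-0.0032 -0.0015  0.0454] [ 0.06 -0.22 -0.06]
```

>>> {"fn": "jog_arm", "kwargs": {"plan": [0.065,-0.001,-0.001,0.035,0,0,0,0.065,-0.001,-0.001,0.047,0,0,0,0.03,-0.001,-0.001,0.047,0,0,0,0.03,-0.001,-0.001,0.047,0,0,0,0.03,-0.001,-0.001,0.047,0,0,0,0.03,-0.001,-0.001,0.047,0,0,0,0.03,0,0,0,0,0,0,0.03,0,0,-0.06,0,0,0,0.03,0,0,-0.1,0,0,0,0.03,0,0,-0.1,0,0,0]}}

```text
t: 20.82
eef_pos: [0.6473, -0.0633, 0.1643]
tool_rot: [-0.01, 3.135, -0.002]
wrist_force: [0.6, -0.1, -1.9]
opening: 0.0433
gripper_force: 41.7
```

>>> {"fn": "jog_arm", "kwargs": {"plan": [0.03,0.0575,0.3352,0,0,0,-1,0.03,0.0575,0.3352,0,0,0,-1,0.03,0.0575,0.3352,0,0,0,-1,0.03,0.0575,0.3352,0,0,0,-1,0.03,0.0575,0.3352,0,0,0,-1,0.03,0.0575,0.3352,0,0,0,-1,0.03,0.0575,0.3352,0,0,0,-1,0.03,0.0575,0.3352,0,0,0,-1,0.03,0.0575,0.3352,0,0,0,-1]}}

```text
t: 21.95
eef_pos: [0.5856, 0.2707, 0.16]
tool_rot: [0.035, -3.141, 0.001]
wrist_force: [0.0, -0.6, -1.3]
opening: 0.0432
gripper_force: 41.7
```

```bash
python3 t.py .5856,.272,.160,1.4 .5856,.272,.024,1.4
```

```text
t 21.95 pos [0.5856 0.2707 0.16  ] ytool deg 1.29 F [ 0.  -0.6 -1.3] open 0.0432
.5856,.272,.160,1.4 -> [-0.0001  0.0013 -0.    ] [-0.02 -0.03 -0.11]
.5856,.272,.024,1.4 -> [-1.00e-04  1.30e-03  1.36e-01] [-0.02 -0.03 -0.11]
```

>>> {"fn": "jog_arm", "kwargs": {"plan": [0.03,0,0.001,0.05,0,0,0,0.03,0,0.001,0.1,0,0,0,0.03,0,0.001,0.127,0,0,0,0.03,0,0.001,0.137,0,0,0,0.065,0,0.001,0.137,0,0,0,0.065,0,0.001,0.137,0,0,0,0.065,0,0.001,0.137,0,0,0,0.065,0,0.001,0.08,0,0,0,0.065,0,0,0,0,0,0,0.065,0,0,-0.02,0,0,0]}}

```text
t: 23.2
eef_pos: [0.5866, 0.2725, 0.1847]
tool_rot: [-0.038, 3.137, 0.002]
wrist_force: [0.5, -0.5, -0.8]
opening: 0.0651
gripper_force: 0.0
```

```bash
python3 - <<'E'
from h import *
ims={n:np.load(f"pics/{n}0.npy") for n in C}
LID=[boxpts(-.099,.099,-.074,.074,.008,.013),boxpts(-.035,.035,-.008,.008,.013,.045),boxpts(-.092,.092,-.067,.067,0,.008)]
for n in C: print(n,fit(LID,[.604,-.267,.086],{n:ims[n]},z=.075,pad=4))
BX=[boxpts(-.1,.1,-.075,.075,0,.075)]
print("box",fit(BX,[.52,.27,.025],{"top":ims["top"]},pad=2))
a=arm.read_camera("top");np.save("pics/t6.npy",a)
cv2.imwrite("pics/t6.png",cv2.resize(a[170:270,120:240][:,:,::-1],(720,600),interpolation=cv2.INTER_CUBIC))
E
python3 t.py .603,-.2665,.18,4.9
```

```text
top (array([ 0.60483366, -0.26669548,  0.09468105]), np.float64(0.01024278917007032))
side (array([ 0.60378237, -0.26400869,  0.09618032]), np.float64(0.03270360834023926))
box (array([0.52058208, 0.27270843, 0.0257161 ]), np.float64(0.017246219737124813))
t 23.25 pos [0.5882 0.2731 0.1891] ytool deg 1.4 F [0.9 0.6 3.7] open 0.0653
.603,-.2665,.18,4.9 -> [-0.0015 -0.5398  0.0075] [ 0.15  0.57 -3.51]
```

View pics/t6.png

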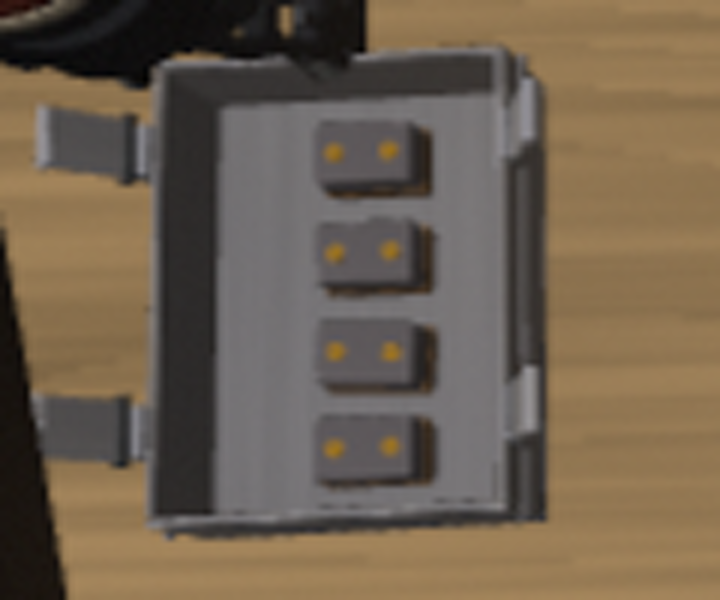

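Four packs stand upright in the box, at (370,150) to (370,450). Next is the lid.

>>> {"fn": "jog_arm", "kwargs": {"plan": [0.05,-0.0067,-0.5365,0,0,0,-4.2,0.05,-0.0067,-0.5365,0,0,0,-4.2,0.05,-0.0067,-0.5365,0,0,0,-4.2,0.05,-0.0067,-0.5365,0,0,0,-4.2,0.05,-0.0067,-0.5365,0,0,0,-4.2,0.05,-0.0067,-0.5365,0,0,0,-4.2,0.05,-0.0067,-0.5365,0,0,0,-4.2,0.05,-0.0067,-0.5365,0,0,0,-4.2,0.05,-0.0067,-0.5365,0,0,0,-4.2,0.05,-0.0067,-0.5365,0,0,0,-4.2]}}

```text
t: 24.5
eef_pos: [0.6048, -0.2671, 0.1803]
tool_rot: [-0.148, 3.138, -0.001]
wrist_force: [-0.3, 0.4, -0.3]
opening: 0.0501
gripper_force: 0.0
```

>>> {"fn": "jog_arm", "kwargs": {"plan": [0.05,0,0,0,0,0,0,0.05,0,0,0,0,0,0]}}

```text
t: 24.75
eef_pos: [0.6052, -0.2628, 0.1806]
tool_rot: [-0.155, 3.138, 0.0]
wrist_force: [-0.3, -0.5, -0.3]
opening: 0.0498
gripper_force: 0.0
```

```bash
python3 t.py .6045,-.2655,.18,5.45 .6045,-.2655,.11,5.45
```

```text
t 24.75 pos [ 0.6052 -0.2628  0.1806] ytool deg 5.67 F [-0.3 -0.5 -0.3] open 0.0498
.6045,-.2655,.18,5.45 -> [ 0.0009 -0.0026  0.0006] [0.   0.01 0.22]
.6045,-.2655,.11,5.45 -> [ 0.001  -0.0026  0.0706] [0.   0.01 0.22]
```

>>> {"fn": "jog_arm", "kwargs": {"plan": [0.05,0.0005,-0.0026,0.04,0,0,0.2,0.05,0.0005,-0.0026,0.065,0,0,0.2,0.05,0.0005,-0.0026,0.0745,0,0,0.2,0.05,0.0005,-0.0026,0.0745,0,0,0.2,0.005,0.0005,-0.0026,0.0745,0,0,0.2,0.005,0.0005,-0.0026,0.0745,0,0,0.2,0.005,0.0005,-0.0026,0.0745,0,0,0.2,0.005,0.0005,-0.0026,0.0745,0,0,0.2,0.005,0.0005,-0.0026,0.0745,0,0,0.2], "squeeze": 70}}

```text
t: 25.88
eef_pos: [0.6055, -0.267, 0.1073]
tool_rot: [-0.148, 3.136, -0.001]
wrist_force: [-0.6, 1.4, 6.7]
opening: 0.0136
gripper_force: 69.5
```

>>> {"fn": "jog_arm", "kwargs": {"plan": [0.005,0,0,-0.03,0,0,0,0.005,0,0,-0.08,0,0,0,0.005,0,0,-0.1,0,0,0,0.005,0,0,-0.1,0,0,0]}}

```text
t: 26.38
eef_pos: [0.6056, -0.2674, 0.2076]
tool_rot: [-0.147, 3.135, -0.003]
wrist_force: [-0.6, 0.2, -2.9]
opening: 0.0138
gripper_force: 68.8
```

>>> {"fn": "jog_arm", "kwargs": {"plan": [0.005,0.0325,0.5438,0,0,0,4,0.005,0.0325,0.5438,0,0,0,4,0.005,0.0325,0.5438,0,0,0,4,0.005,0.0325,0.5438,0,0,0,4,0.005,0.0325,0.5438,0,0,0,4,0.005,0.0325,0.5438,0,0,0,4,0.005,0.0325,0.5438,0,0,0,4,0.005,0.0325,0.5438,0,0,0,4,0.005,0.0325,0.5438,0,0,0,4,0.005,0.0325,0.5438,0,0,0,4]}}

```text
t: 27.62
eef_pos: [0.5196, 0.2743, 0.204]
tool_rot: [0.044, -3.139, 0.0]
wrist_force: [-0.1, -1.0, -2.4]
opening: 0.0135
gripper_force: 69.1
```

>>> {"fn": "jog_arm", "kwargs": {"plan": [0.005,0,0,0,0,0,0,0.005,0,0,0,0,0,0]}}

```text
t: 27.88
eef_pos: [0.5214, 0.2704, 0.2053]
tool_rot: [0.036, -3.141, 0.001]
wrist_force: [-0.4, 0.2, -2.1]
opening: 0.0134
gripper_force: 69.1
```

```bash
python3 - <<'E'
from h import *
a=arm.read_camera("top");b=arm.read_camera("side");np.save("pics/t7.npy",a);np.save("pics/s7.npy",b)
cv2.imwrite("pics/ts7.png",np.hstack([cv2.resize(a[140:290,110:270][:,:,::-1],(400,375)),cv2.resize(b[190:400,170:394][:,:,::-1],(400,375))]))
E
python3 t.py .5206,.2727,.2,1.47 .5206,.2727,.11,1.47
```

```text
t 27.98 pos [0.5216 0.2705 0.2056] ytool deg 1.29 F [ 0.4  0.4 -0.7] open 0.0138
.5206,.2727,.2,1.47 -> [0.001  0.0022 0.0056] [-0.01 -0.01 -0.18]
.5206,.2727,.11,1.47 -> [0.001  0.0022 0.0956] [-0.01 -0.01 -0.18]
```

View pics/ts7.png

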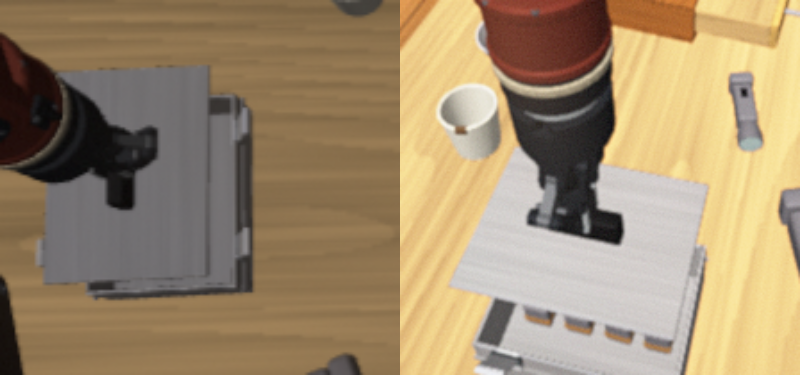

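Run:
```python
from h import *
a=np.load("pics/t7.npy")
R=[ray("top",(110+u/2.5-.3,140+v/2.5-.3),.187)[:2] for u,v in((208.5,67),(210.5,275),(43.5,283))]
TR,BR,BL=R; print("centre",(TR+BL)/2,"len",np.linalg.norm(TR-BR),np.linalg.norm(BR-BL),"yaw",np.degrees(np.arctan2(*(TR-BR)[::-1])),np.degrees(np.arctan2(*(BL-BR)[::-1]))-90)
# refine: match of +-model edges with the right part of the lid (free of the arm)
f=a.astype(float).sum(2); g=cv2.Canny(a,40,100); d=cv2.distanceTransform(255-g,cv2.DIST_L2,5)
def cost(p,z):
    c=world(p,np.array([[.099,-.074,.013],[-.099,-.074,.013],[-.099,.074,.013]]),z); t=np.linspace(0.03,.97,60)[:,None]
    P=np.vstack([c[0]+(c[1]-c[0])*t,c[1]+(c[2]-c[1])*t]); q=proj("top",P)
    return np.minimum(cv2.remap(d.astype(np.float32),q[:,0].astype(np.float32),q[:,1].astype(np.float32),1),3).mean()
for z in(.170,.174,.178):
    r=min((minimize(cost,[.5206+dx,.2727+dy,.025],args=(z,),method="Nelder-Mead",options=dict(initial_simplex=np.array([.5206+dx,.2727+dy,.025])+np.array([[0,0,0],[.004,0,0],[0,.004,0],[0,0,.03]]))) for dx in(-.004,0,.004) for dy in(-.004,0,.004)),key=lambda r:r.fun); print(z,np.round(r.x,4),r.fun)
```

```text
centre [0.51982858 0.2672266 ] len 0.19378294998746615 0.1489658048482475 yaw 2.079455727511162 1.320653923832836
0.17 [0.5233 0.2668 0.0269] 0.2987044155597687
0.174 [0.5195 0.2656 0.0265] 0.301337867975235
0.178 [0.5226 0.2646 0.0269] 0.3063412010669708
```

Run:
```python
from h import *
for m,t in(((360.5,151.5),(.5856,.272)),((362,251.5),(.5413,.27)),((363,352),(.498,.270)),((362,447),(.4540,.2688))):
    r=ray("top",(120+(m[0]+.5)/6-.5,170+(m[1]+.5)/6-.5),.042); print(np.round(r[:2],4),"tcp",t,np.round(r[:2]-t,4))
for z in(.16,.2):print(proj("top",[[.52,.27,z]]))
```

```text
[0.5836 0.27  ] tcp (0.5856, 0.272) [-0.002 -0.002]
[0.539  0.2679] tcp (0.5413, 0.27) [-0.0023 -0.0021]
[0.4947 0.266 ] tcp (0.498, 0.27) [-0.0033 -0.004 ]
[0.4534 0.2651] tcp (0.454, 0.2688) [-0.0006 -0.0037]
[[163.52988337 210.86195255]]
[[157.51267483 207.79701477]]
```

>>> {"fn": "jog_arm", "kwargs": {"plan": [0.005,0,0.0055,0.03,0,0,-0.2,0.005,0,0.0055,0.06,0,0,-0.2,0.005,0,0.0055,0.08,0,0,-0.2,0.005,0,0.0055,0.09,0,0,-0.2,0.005,0,0.0055,0.096,0,0,-0.2,0.005,0,0.0055,0.1,0,0,-0.2,0.005,0,0.0055,0.1,0,0,-0.2,0.005,0,0.0055,0.1,0,0,-0.2]}}

```text
t: 28.98
eef_pos: [0.5216, 0.2772, 0.1063]
tool_rot: [-0.043, 3.141, 0.0]
wrist_force: [0.2, 0.1, -2.2]
opening: 0.0136
gripper_force: 69.0
```

```bash
python3 t.py
python3 - <<'E'
from h import *
a=arm.read_camera("side")
cv2.imwrite("pics/s8.png",cv2.resize(a[260:400,180:390][:,:,::-1],(800,533),interpolation=cv2.INTER_CUBIC))
E
```

```text
t 28.98 pos [0.5216 0.2772 0.1063] ytool deg 1.59 F [ 0.2  0.1 -2.2] open 0.0136
```

View pics/s8.png

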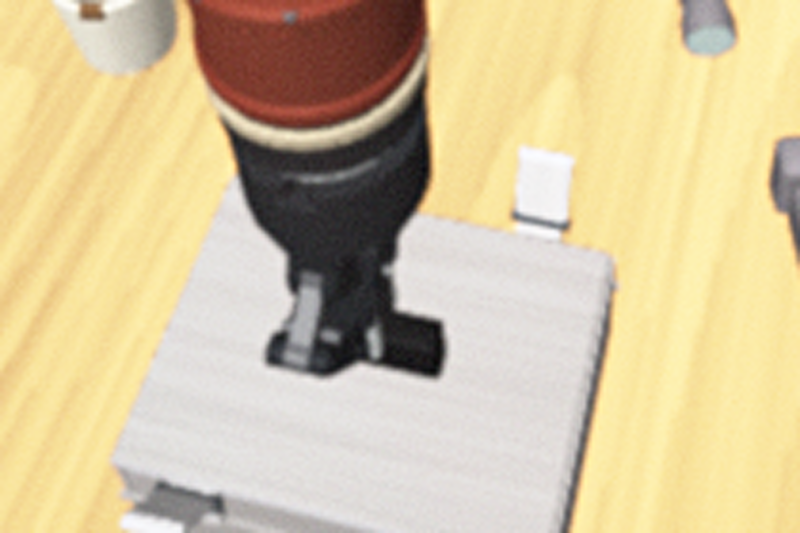

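The lid hangs level just above the rim, and the only load is its weight. I'll lower it onto the box.

>>> {"fn": "jog_arm", "kwargs": {"plan": [0.005,0,0,0.002,0,0,0,0.005,0,0,0.004,0,0,0,0.005,0,0,0.006,0,0,0,0.005,0,0,0.006,0,0,0]}}

```text
t: 29.52
eef_pos: [0.5211, 0.277, 0.0995]
tool_rot: [0.044, -3.141, 0.0]
wrist_force: [0.4, -0.3, -2.1]
opening: 0.0137
gripper_force: 69.1
```

>>> {"fn": "jog_arm", "kwargs": {"plan": [0.005,0,0,0.001,0,0,0,0.005,0,0,0.002,0,0,0,0.005,0,0,0.003,0,0,0,0.005,0,0,0.003,0,0,0]}}

```text
t: 30.02
eef_pos: [0.5213, 0.2771, 0.0991]
tool_rot: [-0.044, 3.14, 0.0]
wrist_force: [-8.4, -3.6, 21.8]
opening: 0.0136
gripper_force: 72.1
```

>>> {"fn": "jog_arm", "kwargs": {"plan": [0.05,0,0,-0.002,0,0,0,0.05,0,0,-0.002,0,0,0,0.05,0,0,-0.002,0,0,0,0.05,0,0,-0.002,0,0,0,0.05,0,0,-0.03,0,0,0,0.05,0,0,-0.07,0,0,0,0,0,0,-0.1,0,0,0,0,-0.03,-0.2,-0.1,0,0,0,0,-0.03,-0.2,-0.1,0,0,0,0,-0.03,-0.2,-0.1,0,0,0]}}

```text
t: 31.28
eef_pos: [0.5543, 0.0909, 0.1968]
tool_rot: [-0.045, 3.141, -0.0]
wrist_force: [0.5, 0.9, -0.8]
opening: 0.0
gripper_force: 0.0
```

```bash
python3 t.py
python3 - <<'E'
from h import *
a=arm.read_camera("top");b=arm.read_camera("side");np.save("pics/t9.npy",a);np.save("pics/s9.npy",b)
cv2.imwrite("pics/ts9.png",np.hstack([cv2.resize(a[165:275,115:235][:,:,::-1],(400,367),interpolation=cv2.INTER_CUBIC),cv2.resize(b[260:400,180:333][:,:,::-1],(400,367),interpolation=cv2.INTER_CUBIC)]))
E
```

```text
t 31.27 pos [0.5543 0.0909 0.1968] ytool deg 1.63 F [ 0.5  0.9 -0.8] open 0.0
```

View pics/ts9.png

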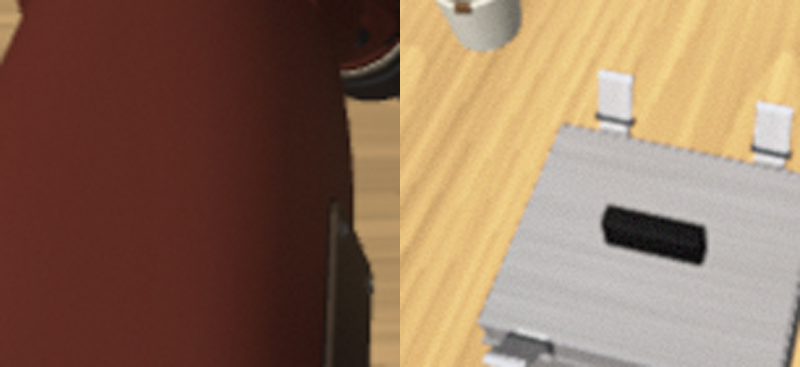

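The side view (right half) shows the lid sitting flat with its edges parallel to the box, and the far clips standing at (615,100) and (772,130). Before working the clips I need the shut fingertip height relative to the TCP. I'll take it numerically from the side image.

Run:
```python
from h import *
b=np.load("pics/s9.npy").astype(int); p=np.array([.5543,.0909,.1968])
for z in(0,.01,.02,.03): print(z,proj("side",[p-[0,0,z]])[0].round(1))
u,v=proj("side",[p])[0].astype(int)
print(u,v); print(b.sum(2)[v-12:v+16:1,u-12:u+13:2])
```

```text
0 [287.9 230. ]
0.01 [288.2 233.4]
0.02 [288.5 236.8]
0.03 [288.8 240.2]
287 229
[[229 186 143 116  77  64  59 108 235 243 537 540 559]
 [156 139  87  81  49  67  67 170 374 238 538 544 579]
 [223 159 113  91  55  55  72 163 414 223 535 549 567]
 [449 388 318 224  79  62  47 134 413 240 530 557 569]
 [593 554 480 404  79  76  72 111 434 251 499 554 578]
 [587 567 564 519 110  87  78 115 437 236 484 550 568]
 [591 552 561 537 136  98  95 112 459 242 491 577 565]
 [578 546 572 569 186 111 118 112 435 246 508 579 546]
 [569 546 573 592 191  86 109 113 425 310 542 579 542]
 [558 555 581 594 198  87  84  88 391 352 546 574 516]
 [545 558 583 580 282 127  98  83 376 445 564 570 505]
 [545 574 588 583 435 292 187 176 425 492 575 564 512]
 [548 567 594 584 542 493 448 391 467 554 562 565 514]
 [546 572 583 572 548 552 575 541 531 542 589 564 540]
 [550 579 580 560 556 547 574 549 537 549 580 542 515]
 [552 590 583 554 546 560 564 549 537 567 580 534 527]
 [571 589 574 558 550 558 558 550 541 566 558 517 540]
 [567 588 574 553 563 567 562 548 534 574 548 521 544]
 [571 589 562 553 559 568 549 534 542 575 517 522 549]
 [582 576 549 560 559 561 552 536 558 572 510 530 555]
 [593 570 525 544 568 562 541 540 558 564 524 524 570]
 [588 555 547 570 567 558 545 535 570 546 507 543 566]
 [579 542 553 563 567 552 542 551 577 537 524 537 584]
 [565 541 540 564 562 560 545 539 573 533 525 548 589]
 [572 544 554 558 565 536 534 565 567 522 532 563 594]
 [555 548 554 579 561 542 543 564 559 520 531 559 601]
 [551 560 571 565 563 550 542 567 549 519 533 573 594]
 [547 551 561 563 559 541 559 578 542 507 546 583 584]]
```

>>> {"fn": "jog_arm", "kwargs": {"plan": [0,0.09,0.04,0.035,0,0,0,0,0.09,0.04,0.035,0,0,0,0,0.09,0.04,0.035,0,0,0,0,0.09,0.04,0.035,0,0,0]}}

```text
t: 31.88
eef_pos: [0.464, 0.1303, 0.1622]
tool_rot: [-0.044, 3.14, 0.0]
wrist_force: [0.5, -0.6, 0.7]
opening: 0.0003
gripper_force: 0.0
```

```bash
python3 t.py .4636,.1325,.160,1.47 .4636,.1325,.097,1.47 .4636,.2175,.097,1.47 .4636,.2175,.081,1.47
```

```text
t 31.88 pos [0.464  0.1303 0.1622] ytool deg 1.62 F [ 0.5 -0.6  0.7] open 0.0003
.4636,.1325,.160,1.47 -> [0.0003 0.0022 0.0022] [0.   0.08 0.15]
.4636,.1325,.097,1.47 -> [0.0004 0.0022 0.0652] [0.   0.08 0.15]
.4636,.2175,.097,1.47 -> [-0.002   0.0872  0.0652] [0.   0.08 0.15]
.4636,.2175,.081,1.47 -> [-0.002   0.0872  0.0812] [0.   0.08 0.15]
```

>>> {"fn": "jog_arm", "kwargs": {"plan": [0,0,0,0.04,0,0,0,0,0,0,0.065,0,0,0,0,0,0.02,0.065,0,0,0,0,0,0.04,0.065,0,0,0,0,0,0.06,0.065,0,0,0,0,0,0.078,0.065,0,0,0,0,0,0.087,0.065,0,0,0,0,0,0.087,0.07,0,0,0,0,0,0.087,0.074,0,0,0,0,0,0.087,0.074,0,0,0]}}

```text
t: 33.12
eef_pos: [0.4604, 0.2164, 0.0873]
tool_rot: [0.043, -3.14, 0.0]
wrist_force: [-0.5, 0.1, -0.1]
opening: 0.0002
gripper_force: 0.0
```

>>> {"fn": "jog_arm", "kwargs": {"plan": [0,0,0,0.002,0,0,0,0,0,0,0.004,0,0,0,0,0,0,0.005,0,0,0,0,0,0,0.005,0,0,0]}}

```text
t: 33.62
eef_pos: [0.4607, 0.2169, 0.0827]
tool_rot: [0.043, -3.141, 0.0]
wrist_force: [-0.2, 0.4, 0.2]
opening: -0.0002
gripper_force: 0.0
```

>>> {"fn": "jog_arm", "kwargs": {"plan": [0,0,0,0.001,0,0,0,0,0,0,0.002,0,0,0,0,0,0,0.003,0,0,0,0,0,0,0.003,0,0,0]}}

```text
t: 34.12
eef_pos: [0.4608, 0.217, 0.0807]
tool_rot: [-0.044, 3.141, 0.0]
wrist_force: [-4.0, -0.6, 15.0]
opening: 0.0003
gripper_force: 7.4
```

```bash
python3 - <<'E'
from h import *
a=arm.read_camera("top");b=arm.read_camera("side")
cv2.imwrite("pics/ts10.png",np.hstack([cv2.resize(a[165:275,115:235][:,:,::-1],(400,367),interpolation=cv2.INTER_CUBIC),cv2.resize(b[250:390,200:353][:,:,::-1],(400,367),interpolation=cv2.INTER_CUBIC)]))
E
python3 t.py
```

```text
t 34.23 pos [0.4608 0.217  0.0807] ytool deg 1.59 F [-4.9 -0.6 15.2] open 0.0003
```

View pics/ts10.png

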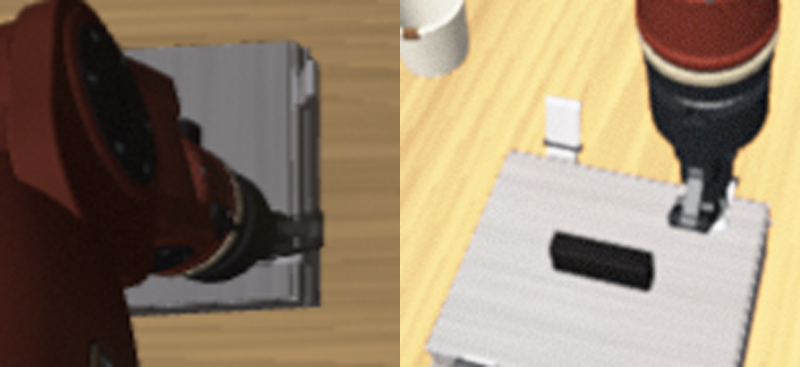

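>>> {"fn": "jog_arm", "kwargs": {"plan": [0,0,0,-0.04,0,0,0,0,0,0,-0.09,0,0,0,0,0,-0.03,-0.1,0,0,0,0,0,-0.09,-0.1,0,0,0,0,0,-0.09,-0.1,0,0,0,0,0,-0.09,-0.1,0,0,0]}}

```text
t: 34.98
eef_pos: [0.4632, 0.1269, 0.1797]
tool_rot: [0.042, -3.141, -0.0]
wrist_force: [-0.4, -0.4, -0.4]
opening: 0.0002
gripper_force: 0.0
```

```bash
cat > clip.py <<'E'
import sys
from h import *
B=[.5206,.2727,.0257]
def quad(sx,sy,a):
    c,s=np.cos(a),np.sin(a); P=[]
    for dx in(-.011,.011):
        for l in((.012,.034) if dx<0 else (.034,.012)): P.append([sx*.06+dx,sy*(.082-l*c),.083+l*s+.002*(a<1)])
    return world(B,np.array(P))
ims={n:arm.read_camera(n) for n in C}
ref={n:np.load(f"pics/{n}0.npy") for n in C}
for k,(sx,sy) in enumerate(((1,1),(1,-1),(-1,-1),(-1,1))):
    for n in C:
        o=[]
        for a in(0,.6,1.2,2.3):
            q=proj(n,quad(sx,sy,a)); m=np.zeros((400,640),np.uint8); cv2.fillConvexPoly(m,(q*16).round().astype(np.int32),255,shift=4)
            c=ims[n][m>0].reshape(-1,3); o.append((a,*(c.mean(0).round().astype(int).tolist() if len(c) else [None])))
        print("clip",k,n,o)
E
python3 clip.py; python3 t.py
```

```text
clip 0 top [(0, 83, 38, 30), (0.6, 83, 38, 30), (1.2, 85, 39, 31), (2.3, 87, 40, 31)]
clip 0 side [(0, 192, 190, 188), (0.6, 192, 190, 188), (1.2, 192, 190, 188), (2.3, 132, 131, 132)]
clip 1 top [(0, 28, 22, 18), (0.6, 28, 22, 18), (1.2, 35, 25, 19), (2.3, 111, 93, 72)]
clip 1 side [(0, 197, 191, 186), (0.6, 197, 186, 171), (1.2, 225, 214, 199), (2.3, 223, 215, 207)]
clip 2 top [(0, 44, 28, 24), (0.6, 41, 25, 21), (1.2, 48, 36, 32), (2.3, 50, 40, 33)]
clip 2 side [(0, 230, 228, 229), (0.6, 225, 222, 222), (1.2, 222, 186, 123), (2.3, 238, 205, 136)]
clip 3 top [(0, 70, 31, 24), (0.6, 73, 32, 25), (1.2, 76, 34, 27), (2.3, 80, 36, 28)]
clip 3 side [(0, 192, 188, 186), (0.6, 192, 187, 185), (1.2, 191, 187, 185), (2.3, None)]
t 35.08 pos [0.4631 0.1277 0.1796] ytool deg 1.63 F [ 0.7  0.4 -0.7] open -0.0
```

Clip2 now reads as bright metal at the flat position (230 against 192 for the lid) and is gone from the standing position, so it is down. Clip0 is next.

>>> {"fn": "jog_arm", "kwargs": {"plan": [0,-0.124,0.289,0,0,0,0,0,-0.124,0.289,0,0,0,0,0,-0.124,0.289,0,0,0,0,0,-0.124,0.289,0,0,0,0,0,-0.124,0.289,0,0,0,0,0,-0.124,0.289,0,0,0,0,0,-0.124,0.289,0,0,0,0,0,-0.124,0.289,0,0,0,0,0,-0.124,0.289,0,0,0,0]}}

```text
t: 36.2
eef_pos: [0.5791, 0.4184, 0.1806]
tool_rot: [-0.042, 3.141, 0.0]
wrist_force: [0.1, -1.1, 0.1]
opening: 0.0001
gripper_force: 0.0
```

```bash
python3 t.py .5794,.4195,.180,1.47 .5794,.4195,.097,1.47 .5794,.3345,.097,1.47
```

```text
t 36.2 pos [0.5791 0.4184 0.1806] ytool deg 1.53 F [ 0.1 -1.1  0.1] open 0.0001
.5794,.4195,.180,1.47 -> [-0.0003  0.0011  0.0006] [0.01 0.03 0.06]
.5794,.4195,.097,1.47 -> [-0.0003  0.001   0.0836] [0.01 0.03 0.06]
.5794,.3345,.097,1.47 -> [ 0.002  -0.0839  0.0836] [0.01 0.03 0.06]
```

>>> {"fn": "jog_arm", "kwargs": {"plan": [0,0,0,0.05,0,0,0,0,0,0,0.083,0,0,0,0,0,0,0.083,0,0,0,0,0,-0.02,0.083,0,0,0,0,0,-0.04,0.083,0,0,0,0,0,-0.06,0.083,0,0,0,0,0,-0.077,0.083,0,0,0,0,0,-0.085,0.085,0,0,0,0,0,-0.085,0.09,0,0,0,0,0,-0.085,0.095,0,0,0]}}

```text
t: 37.45
eef_pos: [0.5815, 0.3343, 0.0843]
tool_rot: [0.043, -3.141, 0.001]
wrist_force: [0.8, -1.5, 1.4]
opening: -0.0
gripper_force: 0.9
```

>>> {"fn": "jog_arm", "kwargs": {"plan": [0,0,0,0.002,0,0,0,0,0,0,0.004,0,0,0,0,0,0,0.005,0,0,0,0,0,0,0.006,0,0,0,0,0,0,0.006,0,0,0]}}

```text
t: 38.08
eef_pos: [0.5814, 0.3345, 0.0807]
tool_rot: [-0.044, 3.14, 0.0]
wrist_force: [-6.9, -4.5, 19.1]
opening: -0.0
gripper_force: 9.7
```

>>> {"fn": "jog_arm", "kwargs": {"plan": [0,0,0,-0.04,0,0,0,0,0,0,-0.09,0,0,0,0,0.0035,-0.2,-0.1,0,0,0,0,0.0035,-0.2,-0.1,0,0,0,0,0.0035,-0.2,-0.1,0,0,0,0,0.0035,-0.2,-0.1,0,0,0,0,0.0035,-0.2,-0.1,0,0,0,0,0.0035,-0.2,-0.1,0,0,0,0,0.0035,-0.2,-0.1,0,0,0]}}

```text
t: 39.2
eef_pos: [0.5834, 0.1358, 0.1785]
tool_rot: [0.046, -3.141, -0.0]
wrist_force: [0.6, -0.3, 0.0]
opening: 0.0002
gripper_force: 0.0
```

```bash
python3 clip.py | grep side; python3 t.py .5836,.1345,.18,1.47  .5836,.1345,.097,1.47 .5836,.2205,.097,1.47
```

```text
clip 0 side [(0, 225, 224, 225), (0.6, 218, 218, 218), (1.2, 213, 213, 213), (2.3, 148, 142, 139)]
clip 1 side [(0, 196, 189, 185), (0.6, 196, 184, 170), (1.2, 224, 212, 197), (2.3, 222, 213, 206)]
clip 2 side [(0, 229, 227, 228), (0.6, 224, 221, 221), (1.2, 222, 185, 122), (2.3, 237, 204, 135)]
clip 3 side [(0, 191, 186, 184), (0.6, 191, 186, 184), (1.2, 190, 185, 183), (2.3, None)]
t 39.3 pos [0.5834 0.1354 0.1785] ytool deg 1.67 F [ 0.4 -0.5 -0.1] open 0.0
.5836,.1345,.18,1.47 -> [-0.0002 -0.0009 -0.0015] [ 0.01 -0.02  0.2 ]
.5836,.1345,.097,1.47 -> [-0.0002 -0.0009  0.0815] [ 0.01 -0.02  0.2 ]
.5836,.2205,.097,1.47 -> [-0.0027  0.0851  0.0816] [ 0.01 -0.02  0.2 ]
```

Clips 0 and 2 are down, and 1 and 3 still stand. Clip1 is next.

>>> {"fn": "jog_arm", "kwargs": {"plan": [0,-0.0005,0,0.05,0,0,0,0,-0.0005,0,0.082,0,0,0,0,-0.0005,0,0.082,0,0,0,0,-0.0005,0.02,0.082,0,0,0,0,-0.001,0.04,0.082,0,0,0,0,-0.002,0.06,0.082,0,0,0,0,-0.0025,0.077,0.082,0,0,0,0,-0.0025,0.085,0.085,0,0,0,0,-0.0025,0.085,0.09,0,0,0,0,-0.0025,0.085,0.095,0,0,0]}}

```text
t: 40.55
eef_pos: [0.5837, 0.2193, 0.0834]
tool_rot: [0.043, -3.141, -0.001]
wrist_force: [0.6, 2.0, 1.6]
opening: 0.0002
gripper_force: 0.8
```

>>> {"fn": "jog_arm", "kwargs": {"plan": [0,0,0,0.002,0,0,0,0,0,0,0.004,0,0,0,0,0,0,0.0045,0,0,0,0,0,0,0.005,0,0,0,0,0,0,0.005,0,0,0]}}

```text
t: 41.18
eef_pos: [0.5837, 0.219, 0.0807]
tool_rot: [-0.043, 3.14, 0.0]
wrist_force: [-7.3, -1.1, 21.1]
opening: -0.0001
gripper_force: 10.0
```

>>> {"fn": "jog_arm", "kwargs": {"plan": [0,0,0,-0.04,0,0,0,0,0,0,-0.09,0,0,0,0,0.119,0.201,-0.1,0,0,0,0,0.119,0.201,-0.1,0,0,0,0,0.119,0.201,-0.1,0,0,0,0,0.119,0.201,-0.1,0,0,0,0,0.119,0.201,-0.1,0,0,0,0,0.119,0.201,-0.1,0,0,0,0,0.119,0.201,-0.1,0,0,0,0,0.119,0.201,-0.1,0,0,0]}}

```text
t: 42.42
eef_pos: [0.4599, 0.416, 0.1787]
tool_rot: [0.041, -3.141, 0.0]
wrist_force: [-0.6, -0.5, -0.3]
opening: 0.0001
gripper_force: 0.0
```

```bash
python3 t.py .4594,.4165,.18,1.47  .4594,.4165,.097,1.47 .4594,.3315,.097,1.47
```

```text
t 42.42 pos [0.4599 0.416  0.1787] ytool deg 1.49 F [-0.6 -0.5 -0.3] open 0.0001
.4594,.4165,.18,1.47 -> [ 0.0005  0.0005 -0.0013] [-0.01 -0.01  0.02]
.4594,.4165,.097,1.47 -> [0.0005 0.0005 0.0817] [-0.01 -0.01  0.02]
.4594,.3315,.097,1.47 -> [ 0.0027 -0.0845  0.0817] [-0.01 -0.01  0.02]
```

>>> {"fn": "jog_arm", "kwargs": {"plan": [0,0.0005,0,0.05,0,0,0,0,0.0005,0,0.082,0,0,0,0,0.0005,0,0.082,0,0,0,0,0.0005,-0.02,0.082,0,0,0,0,0.001,-0.04,0.082,0,0,0,0,0.002,-0.06,0.082,0,0,0,0,0.0025,-0.077,0.082,0,0,0,0,0.0025,-0.085,0.085,0,0,0,0,0.0025,-0.085,0.09,0,0,0,0,0.0025,-0.085,0.095,0,0,0]}}

```text
t: 43.68
eef_pos: [0.4591, 0.3319, 0.0834]
tool_rot: [-0.043, 3.141, -0.001]
wrist_force: [0.6, -0.8, 1.2]
opening: -0.0002
gripper_force: 1.0
```

>>> {"fn": "jog_arm", "kwargs": {"plan": [0,0,0,0.002,0,0,0,0,0,0,0.004,0,0,0,0,0,0,0.0045,0,0,0,0,0,0,0.005,0,0,0,0,0,0,0.005,0,0,0]}}

```text
t: 44.3
eef_pos: [0.459, 0.3321, 0.0806]
tool_rot: [-0.044, 3.14, -0.0]
wrist_force: [-6.9, -5.6, 24.9]
opening: 0.0001
gripper_force: 12.7
```

>>> {"fn": "jog_arm", "kwargs": {"plan": [0,0,0,-0.04,0,0,0,0,0,0,-0.09,0,0,0,0,0,-0.1,-0.1,0,0,0,0,0,-0.2,-0.1,0,0,0,0,0,-0.2,-0.1,0,0,0,0,0,-0.2,-0.1,0,0,0,0,0,-0.2,-0.1,0,0,0]}}

```text
t: 45.18
eef_pos: [0.4647, 0.1318, 0.1787]
tool_rot: [0.041, -3.141, -0.001]
wrist_force: [0.2, 0.1, 0.4]
opening: 0.0003
gripper_force: 0.0
```

```bash
python3 clip.py | grep side; python3 t.py
python3 - <<'E'
from h import *
ims={n:arm.read_camera(n) for n in C}
for n in C: print(n,fit(TORCH,[.421,-.0505,1.86],{n:ims[n]},pad=8))
E
```

```text
clip 0 side [(0, 226, 226, 227), (0.6, 220, 219, 220), (1.2, 215, 214, 214), (2.3, 149, 144, 140)]
clip 1 side [(0, 230, 228, 228), (0.6, 223, 216, 208), (1.2, 220, 183, 122), (2.3, 233, 197, 131)]
clip 2 side [(0, 230, 228, 229), (0.6, 225, 223, 222), (1.2, 223, 186, 124), (2.3, 238, 205, 136)]
clip 3 side [(0, 225, 224, 225), (0.6, 223, 222, 223), (1.2, 219, 217, 218), (2.3, None)]
t 45.27 pos [0.4645 0.1331 0.1786] ytool deg 1.63 F [-0.9  0.1 -0.2] open -0.0002
top (array([ 0.42148435, -0.0504437 ,  1.87090309]), np.float64(0.12207476228553464))
side (array([ 0.42073015, -0.04896347,  1.83583656]), np.float64(0.3421475867860127))
```

All four clips read flat, and the torch hasn't moved. I'll pick it up now.

```bash
python3 t.py .4215,-.050,.12,-73.1
```

```text
t 45.38 pos [0.4645 0.1333 0.1786] ytool deg 1.69 F [ 0.8 -0.6 -0.1] open 0.0002
.4215,-.050,.12,-73.1 -> [ 0.0483 -0.182   0.0585] [ 0.000e+00 -3.000e-02  7.479e+01]
```

>>> {"fn": "jog_arm", "kwargs": {"plan": [0.06,0.0483,-0.182,0.0585,0,0,74.8,0.06,0.0483,-0.182,0.0585,0,0,74.8,0.06,0.0483,-0.182,0.0585,0,0,74.8,0.06,0.0483,-0.182,0.0585,0,0,74.8,0.06,0.0483,-0.182,0.0585,0,0,74.8,0.06,0.0483,-0.182,0.0585,0,0,74.8,0.06,0.0483,-0.182,0.0585,0,0,74.8,0.06,0.0483,-0.182,0.0585,0,0,74.8,0.06,0.0483,-0.182,0.0585,0,0,74.8,0.06,0.0483,-0.182,0.0585,0,0,74.8]}}

```text
t: 46.62
eef_pos: [0.4214, -0.051, 0.1203]
tool_rot: [-1.87, -2.524, 0.0]
wrist_force: [-0.6, 0.2, 0.1]
opening: 0.0603
gripper_force: 0.0
```

```bash
python3 t.py .4215,-.050,.12,-73.1 .4215,-.050,.011,-73.1;  python3 - <<'E'
from h import *
a=arm.read_camera("side")
print(fit(TORCH,[.421,-.0505,1.86],{"side":a},pad=6))
E
```

```text
t 46.62 pos [ 0.4214 -0.051   0.1203] ytool deg -73.05 F [-0.6  0.2  0.1] open 0.0603
.4215,-.050,.12,-73.1 -> [0.0009 0.0004 0.0003] [-0.   -0.    0.05]
.4215,-.050,.011,-73.1 -> [0.0009 0.0004 0.1093] [-0.   -0.    0.05]
(array([ 0.42037103, -0.04874461,  1.84512581]), np.float64(0.2687004509654621))
```

>>> {"fn": "jog_arm", "kwargs": {"plan": [0.06,0,0,0.05,0,0,0,0.06,0,0,0.09,0,0,0,0.06,0,0,0.109,0,0,0,0.06,0,0,0.109,0,0,0,0.015,0,0,0.109,0,0,0,0.015,0,0,0.109,0,0,0,0.015,0,0,0.109,0,0,0,0.015,0,0,0.109,0,0,0,0.015,0,0,0.109,0,0,0], "squeeze": 40}}

```text
t: 47.8
eef_pos: [0.4222, -0.0515, 0.0124]
tool_rot: [1.872, 2.52, 0.001]
wrist_force: [-1.3, 0.1, 5.2]
opening: 0.027
gripper_force: 39.8
```

```bash
python3 t.py .4215,-.050,.15,-73 .460,-.2795,.15,-92.9 .460,-.2795,.034,-92.9
```

```text
t 47.8 pos [ 0.4222 -0.0515  0.0124] ytool deg -73.2 F [-1.3  0.1  5.2] open 0.027
.4215,-.050,.15,-73 -> [ 0.0015 -0.     -0.1376] [ 0.1   0.07 -0.2 ]
.460,-.2795,.15,-92.9 -> [-0.2293 -0.0295 -0.1374] [ 0.12  0.05 19.7 ]
.460,-.2795,.034,-92.9 -> [-0.2292 -0.0297 -0.0214] [ 0.12  0.05 19.7 ]
```

>>> {"fn": "jog_arm", "kwargs": {"plan": [0.015,0,0,-0.05,0,0,0,0.015,0,0,-0.11,0,0,0,0.015,-0.05,-0.007,-0.138,0,0,5,0.015,-0.2293,-0.0295,-0.138,0,0,19.7,0.015,-0.2293,-0.0295,-0.138,0,0,19.7,0.015,-0.2293,-0.0295,-0.138,0,0,19.7,0.015,-0.2293,-0.0295,-0.138,0,0,19.7,0.015,-0.2293,-0.0295,-0.138,0,0,19.7,0.015,-0.2293,-0.0295,-0.138,0,0,19.7,0.015,-0.2293,-0.0295,-0.138,0,0,19.7]}}

```text
t: 49.05
eef_pos: [0.4593, -0.2783, 0.1496]
tool_rot: [2.276, 2.166, 0.0]
wrist_force: [-1.0, -0.8, -0.9]
opening: 0.0272
gripper_force: 40.4
```

```bash
python3 t.py .460,-.2795,.033,-92.9
python3 - <<'E'
from h import *
a=arm.read_camera("side")
cv2.imwrite("pics/s11.png",cv2.resize(a[120:260,250:430][:,:,::-1],(720,560),interpolation=cv2.INTER_CUBIC))
E
```

```text
t 49.05 pos [ 0.4593 -0.2783  0.1496] ytool deg -92.84 F [-1.  -0.8 -0.9] open 0.0272
.460,-.2795,.033,-92.9 -> [-0.0011  0.0007  0.1166] [0.01 0.   0.06]
```

View pics/s11.png

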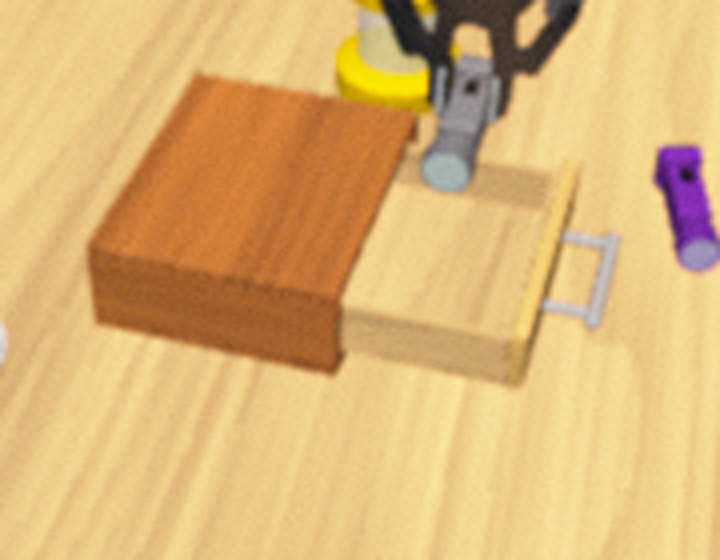

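The torch hangs above the open part of the drawer, at (465,130). I'll lower it, release with a small opening, and lift.

>>> {"fn": "jog_arm", "kwargs": {"plan": [0.015,0,0,0.05,0,0,0,0.015,0,0,0.09,0,0,0,0.015,0,0,0.11,0,0,0,0.015,0,0,0.115,0,0,0,0.015,0,0,0.115,0,0,0,0.045,0,0,0.115,0,0,0,0.045,0,0,0.115,0,0,0,0.045,0,0,0.115,0,0,0,0.045,0,0,0.06,0,0,0,0.045,0,0,0,0,0,0]}}

```text
t: 50.35
eef_pos: [0.4586, -0.2789, 0.1503]
tool_rot: [-2.276, -2.163, 0.0]
wrist_force: [1.1, -1.3, -0.6]
opening: 0.045
gripper_force: 0.0
```

```bash
python3 t.py .31,-.26,.15,-92.9 .31,-.26,.03,-92.9
python3 - <<'E'
from h import *
a=arm.read_camera("side");b=arm.read_camera("top")
for n,i in(("side",a),("top",b)):
    print(n,fit(TORCH,[.46,-.279,1.52],{n:i},z=.018,pad=4))
f=b.astype(float); print("purple:",[ray("top",(x,y),.02)[:2].round(3) for y,x in np.argwhere((f[...,2]>1.5*f[...,1])&(f[...,0]>1.3*f[...,1])&(f[...,2]>40))[[0,-1]]])
E
```

```text
t 50.35 pos [ 0.4586 -0.2789  0.1503] ytool deg -92.92 F [ 1.1 -1.3 -0.6] open 0.045
.31,-.26,.15,-92.9 -> [ 0.0113 -0.1494  0.0005] [-0.08 -0.06 -0.02]
.31,-.26,.03,-92.9 -> [ 0.0111 -0.1492  0.1205] [-0.08 -0.06 -0.02]
side (array([ 0.45947905, -0.28274166,  1.56414991]), np.float64(0.2715251166648855))
top (array([ 0.39333333, -0.24233333,  1.78666667]), np.float64(1.0))Traceback (most recent call last):
  File "<stdin>", line 5, in <module>
IndexError: index 0 is out of bounds for axis 0 with size 0
```

>>> {"fn": "jog_arm", "kwargs": {"plan": [0,0.003,-0.159,0,0,0,0,0,0.003,-0.159,0,0,0,0,0,0.003,-0.159,0,0,0,0,0,0.003,-0.159,0,0,0,0,0,0.003,-0.159,0.04,0,0,0,0,0.003,-0.159,0.09,0,0,0,0,0.003,-0.159,0.126,0,0,0,0,0.003,-0.159,0.126,0,0,0]}}

```text
t: 51.45
eef_pos: [0.3, -0.2668, 0.0217]
tool_rot: [-2.274, -2.162, -0.001]
wrist_force: [-0.4, -0.9, 0.4]
opening: 0.0004
gripper_force: 0.0
```

```bash
python3 t.py .44,-.275,.024,-92.9
```

```text
t 51.45 pos [ 0.3    -0.2668  0.0217] ytool deg -92.9 F [-0.4 -0.9  0.4] open 0.0004
.44,-.275,.024,-92.9 -> [-0.0011  0.1402 -0.0027] [-0.15 -0.19  0.  ]
```

>>> {"fn": "jog_arm", "kwargs": {"plan": [0,0,0.02,0,0,0,0,0,0,0.035,0,0,0,0,0,0,0.05,0,0,0,0,0,0,0.065,0,0,0,0,0,0,0.08,0,0,0,0,0,0,0.095,0,0,0,0,0,0,0.11,0,0,0,0,0,0,0.125,0,0,0,0,0,0,0.138,0,0,0,0,0,0,0.145,0,0,0]}}

```text
$.plan: bad value
```

>>> {"fn": "jog_arm", "kwargs": {"plan": [0,0,0.004,0,0,0,0,0,0,0.008,0,0,0,0,0,0,0.01,0,0,0,0,0,0,0.01,0,0,0,0]}}

```text
t: 51.95
eef_pos: [0.3111, -0.269, 0.0238]
tool_rot: [2.276, 2.164, -0.0]
wrist_force: [-0.1, 0.6, 1.0]
opening: 0.0001
gripper_force: 0.0
```

>>> {"fn": "jog_arm", "kwargs": {"plan": [0,0,0.015,0,0,0,0,0,0,0.03,0,0,0,0,0,0,0.045,0,0,0,0,0,0,0.06,0,0,0,0,0,0,0.075,0,0,0,0,0,0,0.09,0,0,0,0,0,0,0.105,0,0,0,0,0,0,0.12,0,0,0,0,0,0,0.134,0,0,0,0]}}

```text
t: 53.08
eef_pos: [0.4453, -0.2755, 0.0232]
tool_rot: [-2.277, -2.164, 0.0]
wrist_force: [-1.8, -1.1, 0.1]
opening: 0.0003
gripper_force: 1.0
```

Contact shows about 1.8 N of drawer friction. I'll keep going to the stop in small steps.

>>> {"fn": "jog_arm", "kwargs": {"plan": [0,0,0.005,0,0,0,0,0,0,0.01,0,0,0,0,0,0,0.014,0,0,0,0,0,0,0.014,0,0,0,0]}}

```text
t: 53.58
eef_pos: [0.4556, -0.2759, 0.0231]
tool_rot: [-2.276, -2.16, 0.006]
wrist_force: [-13.3, -0.6, 8.4]
opening: -0.0002
gripper_force: 6.3
```

>>> {"fn": "jog_arm", "kwargs": {"plan": [0,0,0.002,0,0,0,0,0,0,0.002,0,0,0,0,0,0,0.002,0,0,0,0,0,0,-0.03,0,0,0,0,0,0,-0.08,0,0,0,0,0,0,-0.1,-0.06,0,0,0,0,0,-0.1,-0.12,0,0,0,0,0.1,-0.1,-0.15,0,0,0,0,0.15,-0.1,-0.15,0,0,0,0,0.15,-0.1,-0.15,0,0,0]}}

```text
t: 54.82
eef_pos: [0.366, -0.1189, 0.174]
tool_rot: [2.275, 2.165, 0.002]
wrist_force: [1.2, -0.3, -0.5]
opening: 0.0002
gripper_force: 0.0
```

```bash
python3 t.py; python3 clip.py | grep -v "top"
python3 - <<'E'
from h import *
a=arm.read_camera("top");b=arm.read_camera("side")
for n,i in(("top",a),("side",b)):
    f=i.astype(float); r=(f[...,0]-f[...,2])/(f.max(2)+1)
    # profile of colour ratio along the cabinet's axis from the front, at bar height / panel top height
    for z,y in((.04,-.272),(.064,-.235)):
        print(n,z,[(round(x,3),round(float(r[tuple(proj(n,[[x,y-.05*(x-.47),z]])[0].round().astype(int)[::-1])]),2)) for x in np.arange(.44,.54,.005)])
E
```

```text
t 54.83 pos [ 0.366  -0.1189  0.174 ] ytool deg -92.84 F [ 1.2 -0.3 -0.5] open 0.0002
clip 0 side [(0, 218, 217, 218), (0.6, 211, 210, 211), (1.2, 206, 205, 205), (2.3, 141, 136, 133)]
clip 1 side [(0, 223, 221, 221), (0.6, 215, 208, 200), (1.2, 212, 174, 115), (2.3, 227, 188, 124)]
clip 2 side [(0, 223, 221, 222), (0.6, 218, 215, 214), (1.2, 216, 178, 117), (2.3, 233, 196, 129)]
clip 3 side [(0, 216, 215, 216), (0.6, 214, 212, 214), (1.2, 209, 208, 208), (2.3, None)]
top 0.04 [(np.float64(0.44), 0.62), (np.float64(0.445), 0.62), (np.float64(0.45), 0.63), (np.float64(0.455), 0.63), (np.float64(0.46), 0.59), (np.float64(0.465), 0.44), (np.float64(0.47), 0.3), (np.float64(0.475), 0.01), (np.float64(0.48), 0.25), (np.float64(0.485), 0.44), (np.float64(0.49), 0.44), (np.float64(0.495), 0.44), (np.float64(0.5), 0.45), (np.float64(0.505), 0.49), (np.float64(0.51), 0.57), (np.float64(0.515), 0.55), (np.float64(0.52), 0.64), (np.float64(0.525), 0.67), (np.float64(0.53), 0.69), (np.float64(0.535), 0.69), (np.float64(0.54), 0.69)]
top 0.064 [(np.float64(0.44), 0.6), (np.float64(0.445), 0.59), 
[... 931 characters left out ...]
), (np.float64(0.52), 0.56), (np.float64(0.525), 0.73), (np.float64(0.53), 0.72), (np.float64(0.535), 0.74), (np.float64(0.54), 0.73)]
side 0.064 [(np.float64(0.44), 0.43), (np.float64(0.445), 0.43), (np.float64(0.45), 0.46), (np.float64(0.455), 0.48), (np.float64(0.46), 0.44), (np.float64(0.465), 0.28), (np.float64(0.47), -0.01), (np.float64(0.475), 0.3), (np.float64(0.48), 0.46), (np.float64(0.485), 0.45), (np.float64(0.49), 0.45), (np.float64(0.495), 0.48), (np.float64(0.5), 0.54), (np.float64(0.505), 0.59), (np.float64(0.51), 0.58), (np.float64(0.515), 0.61), (np.float64(0.52), 0.7), (np.float64(0.525), 0.73), (np.float64(0.53), 0.74), (np.float64(0.535), 0.71), (np.float64(0.54), 0.73)]
```

Both cameras put the drawer bar at x ≈ 0.4745, against about 0.4725 expected for shut, so the drawer is shut. All four clips are flat, and the arm is clear of everything.

```bash
python3 -c "
from workcell import arm
print(arm.finish_job())"
```

```text
the job is handed in; nothing more can be done
None
```

The job is handed in, with no verdict returned: all four packs are in the box under the seated lid, the clips went down in the order 2, 0, 1, 3, the small grey torch is in the shut drawer, and I did not touch the lantern, bowl or cup.

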